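# Put the oiled napkin rings away in their case

### The job

The square napkin rings lying on the counter have just been oiled: open the ring case's lid fully until it rests on its stop, then put every ring into the case's tray, carrying each on the rod threaded through its bore and never touching the rings with the gripper. When all are in, shut the lid over them and lay the rod back on its rest the way it lay before. Leave everything else where it stands.

Things in the scene. Friction and masses are not known exactly. Their poses are not given: they have to be found in the camera images.
- tray: Fixed shallow wooden tray of the hinged ring case, 140 (own x) x 300 (own y) mm outside; origin under its centre on the counter. Floor 5 mm thick, rim 12 mm high, 20 mm thick at the front, 5 mm at the hinge side, 10 mm at the ends (inside 115 x 280 mm, the middle of the inside 7.5 mm from the origin towards the hinge); a ring lying anywhere within the rim clears the lid. Own x points from its open front to the hinge side, own z up.
- lid (a joint): The case's hood-shaped wooden lid (140 x 300 mm, 62 mm deep, 5 mm walls, 300 g) on the tray's far long edge. Value in rad: 0 shut on the tray, 1.7 fully open on its stop. It is held only by its weight: beyond about 1.1 it falls open to the stop by itself, below that it falls shut.
- lid_hinge (a point): Middle of the lid's hinge axis: 70 mm from the tray's origin along the tray's x, 12 mm above the counter. The axis runs along the tray's y.
- lid_tab (a point): Grip point on the steel tab in the middle of the lid's front face. The tab is 14 mm wide (tray's y), 10 mm thick and stands 40 mm out of the face; this point is 28 mm out. Shut, it lies 168 mm in front of the hinge axis and 38 mm above it and the tab points level to the front; it turns with the lid about the hinge, so the tab points up when the lid is open.
- rod_grip (a point): Where to hold the loose carrying rod (90 g, lying level on its rest at the start): middle of its square wooden handle, 18 x 18 mm, 80 mm long, from 48 mm behind to 32 mm ahead of this point. Own x runs along the rod to its tip, own z up. At 32 mm ahead a steel stop collar, 46 mm across and 5 mm thick, that does not pass through the rings; then a bare steel rod, 10 mm across, to the tip.
- rod_tip (a point): Tip of the rod's bare end, on its axis, 177 mm ahead of rod_grip.
- rest_grip (a point): Point of the fixed wooden rest (225 x 45 mm) where rod_grip lies when the rod is on the rest: on the rod's axis, 40 mm above the counter. Own x is the direction in which the tip then points. Two forks, each with an upward open notch 26 mm wide, cheeks up to 51 mm above the counter: one under the handle, 38 mm behind this point, one under the bare rod, 138 mm ahead.
- ring0_center (a point): Centre of a loose, light wooden napkin ring, a square tube lying on one of its flat sides: 48 x 48 mm outside, 62 mm long, with a square 38 x 38 mm bore right through along its own x (level). 24 mm above what it lies on. Should it be knocked on end (bore upright, 62 mm tall), pushing with the rod near its top topples it back onto a side. Absent in some starts.
- ring1_center (a point): Centre of a loose, light wooden napkin ring, a square tube lying on one of its flat sides: 48 x 48 mm outside, 62 mm long, with a square 38 x 38 mm bore right through along its own x (level). 24 mm above what it lies on. Should it be knocked on end (bore upright, 62 mm tall), pushing with the rod near its top topples it back onto a side. Absent in some starts.
- ring2_center (a point): Centre of a loose, light wooden napkin ring, a square tube lying on one of its flat sides: 48 x 48 mm outside, 62 mm long, with a square 38 x 38 mm bore right through along its own x (level). 24 mm above what it lies on. Should it be knocked on end (bore upright, 62 mm tall), pushing with the rod near its top topples it back onto a side. Absent in some starts.
- ring3_center (a point): Centre of a loose, light wooden napkin ring, a square tube lying on one of its flat sides: 48 x 48 mm outside, 62 mm long, with a square 38 x 38 mm bore right through along its own x (level). 24 mm above what it lies on. Should it be knocked on end (bore upright, 62 mm tall), pushing with the rod near its top topples it back onto a side. Absent in some starts.
- coaster: Bystander: round wooden coaster, 96 mm wide, 9 mm thick; origin under its centre.
- tumbler: Bystander: glass tumbler standing upside down on the coaster, 76 mm wide, 100 mm tall; origin under its centre.
- funnel: Bystander: dark silicone funnel standing mouth down, 84 mm wide, 100 mm tall; origin under its centre.
- syrup: Bystander: amber glass jar, 60 mm wide, 150 mm tall; origin under its centre.
- rod: The whole carrying rod; origin on its axis at the back of the collar, 32 mm ahead of rod_grip.

How it is judged:
By the outcome, as a careful person would: the job done as asked, in the order asked, and still so for the second after the job is handed in, with the robot touching nothing.
Of ring0, ring1, ring2, ring3 only 2 to 3 are there at a start; the rules pass over those that are not, and their reading is None.
At some moment in a run one of ring0, ring1, ring2, ring3 may be knocked a few centimetres aside while the robot is not near it.
It also fails if it takes over 210 s, if anything falls off the work surface, if the arm or the gripper's body presses on something with over 40 N, if the wrist force passes 120 N, or if a joint passes its speed limit or range.

### The arm

A 6-joint arm with a two-finger parallel gripper is mounted at the origin on the work surface. World frame = base frame: x ahead of the robot, y to its left, z up, the work surface at z = 0. Lengths are in m, angles in degrees, forces in N, time in s.
With the tool pointing down it reaches from about 0.25 to 0.725 m from the base axis. Payload 9.7 kg.
Tool frame: the origin (TCP) lies midway between the tips of the shut fingers; the grasp point (between the pads) lies 19 mm behind it; x points along the fingers, y is the direction in which the jaws open and shut, and the axes are right-handed (so a half turn about x gives the same grasp; the last joint's range is limited). The gripper opens to 85 mm and grips with 20 to 120 N. Pads are 22 mm wide; open, the fingers measure 114 mm over their backs; the gripper's body (76 mm by 85 mm) begins 54 mm behind the grasp point. The pads swing forward as they close: fully open they stand 13 mm farther back than shut.
Start: joints at [-75.573, 4.979, 10.078, 95.1, 0, 90], TCP at [0.137, -0.533, 0.231] pointing down, gripper open.
Joint ranges: [-179.16, 179.16], [-48.56, 103.87], [-65.8, 70.77], [-126.05, 130.52], [-82.76, 87.17], [-180, 180]. Speed limits (degrees/s): [127.2, 127.2, 147.25, 180, 180, 180].

### API

Orientations are given as [roll, pitch, yaw] about the fixed x, y, z axes, in that order (R = Rz(yaw) Ry(pitch) Rx(roll)).
In Python, from workcell import bot, cams gives the robot as it stands.
- The arm moves only by the tool apply_moves, never from a script. Its argument "commands" is a list of rows, each a list of 5 numbers: the shift along the tool's x, y, z in m, then the turn about the tool's x in rad, then the opening, from -1 (shut) to 1 (fully open). In form: [[tx, ty, tz, roll, hand], ...]. A call has 1 to 12 rows; each row is the pose to reach, as a shift and turn from the pose measured when the call began, along the tool's axes at that moment; what a row does not reach only later rows make up. A row lasts 1/10 s, in which the tool goes at most 50 mm and 8.59 degrees, less where a joint would pass 70% of its speed; a pose out of reach is approached as far as the arm can. A call with a gripper value outside its range is refused whole. The fingers move at their own pace and stop on an object; "newtons" is the grip in N (left out, the last holds). Time passes only in rows, so rows that repeat a pose let the fingers close. It gives the time, the measured TCP pose, the force and the opening at its end, in the units of the state.
- bot.get_obs(): the state, without advancing time (a new reading comes with each control period).
- cams.camera(name): name is "scene" or "top" or "wrist"; returns a dict with "frame" (480x640x3 uint8, blue, green, red), "depth" (480x640 float32, m along the optical axis (not along the pixel's ray), 0 where there is no reading), "camera_matrix" (3x3 intrinsics, pixels), "D" ([k1, k2, p1, p2, k3] as OpenCV has them; the pictures are not rectified), "R" (3x3) and "t" (3): a world point X has camera coordinates R X + t; the wrist camera has in their place "mount" (4x4, takes a point from camera to tool coordinates, whose origin is the TCP and whose axes are the tool frame's). Camera axes: x right, y down, z forward; pixel columns grow to the right and rows downward; lengths in m; the calibration is good to about 2 mm. A picture is of the moment at which its call begins: read the wrist's pose just before it.
- bot.job_done(): hands the job in, once; it reports no verdict.
Trained networks look in the newest picture that a camera, given by its name, has taken for a name from the list of things; names that differ only in an ending like _2 or _b are one class to them, and where a whole thing is asked for, a point or a joint stands for the part that bears it (a point fixed in the world has none). Each returns a list of dicts, best first, with "confidence" (0 to 1); they miss things now and then, are a little off and sometimes report something else, mostly with a low value. They report only what shows in the picture. A call takes as long as a camera call.
- cams.spot_in(name, camera): "rect" ([left, top, right, bottom] in pixels, round what is visible of it).
The state is a dict: "time": time; "q": joint angles; "qd": joint speeds; "joint_efforts": joint torques, N m; "ee_pos": TCP position; "tcp_rot": TCP orientation; "wrist_force": force on the tool from outside, world axes, zero at the start; "torque": the same for the moment, N m; "opening": finger opening in m.
Only numpy, scipy, OpenCV 4.12 (cv2) and the standard library are available. Lean on these libraries where they do the work, as an engineer would, in place of code of your own. Each camera call takes 0.05 s, during which the arm holds its last target. There are 200 camera calls.

## Working session

There is one attempt and no reset: what is moved stays moved. The work goes in short steps, Python scripts to look and compute and a tool call to move; the robot and the scene stay as the last step left them, time stands still between calls to the robot, and variables do not carry over. Pictures are saved under pics/ and viewed, about 12 in all and at most 16, crops included, and the job is handed in when it is done.

Besides the shell and the picture viewer there is one more tool, called after "Call:" as a command line: name --pt "numbers of a row" for each row, then --argument value for the rest. apply_moves: Moves the arm, as the interface text tells. Its arguments: {"type":"object","properties":{"commands":{"type":"array"},"newtons":{"type":"number"}},"required":["commands"]}

```bash
ls; mkdir -p pics; python3 - <<'E'
from workcell import bot,cams
import cv2,numpy as np
o=bot.get_obs();print({k:np.round(v,3) for k,v in o.items()})
for n in("scene","top"):
    c=cams.camera(n);cv2.imwrite(f"pics/{n}0.png",c["frame"]);np.savez(f"{n}.npz",**c)
    print(n,c["camera_matrix"].round(1).tolist(),c["D"],np.round(c["R"],3).tolist(),np.round(c["t"],3))
    for t in["tray","lid","lid_tab","rod_grip","rod_tip","rest_grip","ring0_center","ring1_center","ring2_center","ring3_center","coaster","tumbler","funnel","syrup","rod"]:
        try: r=cams.spot_in(t,n)
        except Exception as e: print(t,e);continue
        print(t,[(np.round(d["rect"]).astype(int).tolist(),round(d["confidence"],2)) for d in r][:5])
print(bot.get_obs()["time"])
E
```

```text
pics
{'time': np.float64(0.0), 'q': array([-7.5574e+01,  5.0120e+00,  1.0035e+01,  9.5098e+01,  1.0000e-03,
        8.9999e+01]), 'qd': array([-0.091, -0.102,  0.168,  0.087,  0.065, -0.058]), 'joint_efforts': array([ 1.0000e-03, -5.2038e+01,  4.6481e+01,  1.6000e-02,  0.0000e+00,
        0.0000e+00]), 'ee_pos': array([ 0.137, -0.532,  0.231]), 'tcp_rot': array([-90.641,  89.925, 103.786]), 'wrist_force': array([-0.031,  0.529,  0.111]), 'torque': array([-0.01 , -0.002, -0.016]), 'opening': np.float64(0.085)}
scene [[494.7, 0.0, 321.7], [0.0, 494.7, 237.1], [0.0, 0.0, 1.0]] [-0.08527981  0.          0.          0.          0.        ] [[-0.799, 0.602, -0.01], [0.43, 0.558, -0.71], [-0.421, -0.571, -0.704]] [ 0.462 -0.258  1.506]
tray [([219, 132, 310, 221], 0.6)]
lid [([217, 129, 314, 215], 0.63), ([203, 191, 236, 253], 0.62), ([348, 275, 381, 311], 0.19)]
lid_tab [([214, 128, 310, 219], 0.61)]
rod_grip [([398, 291, 487, 334], 0.87), ([349, 275, 382, 310], 0.23)]
rod_tip [([398, 289, 489, 334], 0.92)]
rest_grip [([399, 288, 491, 349], 0.97), ([218, 131, 312, 215], 0.32)]
ring0_center
[... 620 characters left out ...]
19 0.89 ]
tray [([396, 214, 554, 312], 0.93)]
lid [([395, 211, 555, 312], 0.96), ([379, 127, 414, 179], 0.49)]
lid_tab [([377, 125, 417, 178], 0.71), ([398, 214, 555, 310], 0.58)]
rod_grip [([136, 229, 168, 334], 0.77)]
rod_tip [([137, 228, 170, 335], 0.68)]
rest_grip [([130, 236, 180, 339], 0.85)]
ring0_center []
ring1_center []
ring2_center [([220, 219, 247, 256], 0.75), ([400, 219, 555, 313], 0.38)]
ring3_center [([137, 228, 170, 334], 0.57), ([338, 238, 364, 272], 0.56)]
coaster [([300, 154, 348, 188], 0.91)]
tumbler [([379, 128, 416, 176], 0.7), ([305, 131, 337, 179], 0.58)]
funnel [([238, 148, 276, 184], 0.72)]
syrup [([378, 128, 418, 178], 0.77)]
rod [([139, 225, 171, 332], 0.86)]
1.6
```

```bash
python3 - <<'E'
import cv2
a=cv2.imread("pics/top0.png")[110:350,110:590];cv2.imwrite("pics/a.png",cv2.resize(a,(800,400),interpolation=cv2.INTER_CUBIC))
a=cv2.imread("pics/scene0.png")[110:380,180:520];cv2.imwrite("pics/b.png",cv2.resize(a,(740,588),interpolation=cv2.INTER_CUBIC))
E
```

```text
(no output)
```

View pics/a.png

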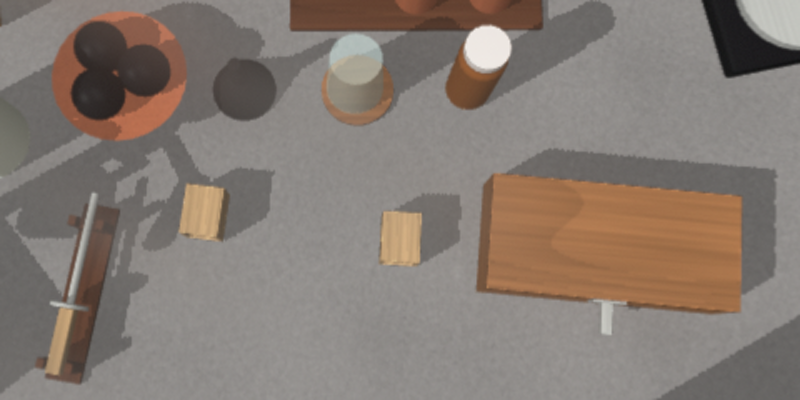

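View pics/b.png

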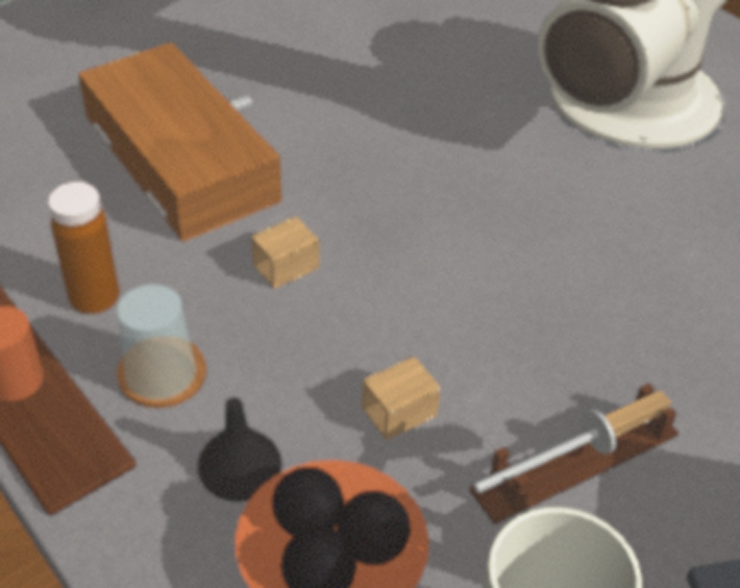

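The top view shows the shut case on the right, with its tab toward the robot. Two rings lie at about (203,210) and (400,238) in the crop. The rod is on its rest at the left with its tip ahead, and the bystanders stand farther away. Next I'll take positions from depth.

```bash
cat > h.py <<'E'
import numpy as np,cv2
from scipy.spatial.transform import Rotation as Ro
def cloud(c,o=None):
    K,D,d=c["camera_matrix"],c["D"],c["depth"]
    v,u=np.mgrid[0:480,0:640]
    p=cv2.undistortPoints(np.stack([u,v],-1).reshape(-1,1,2).astype(float),K,D).reshape(480,640,2)
    P=np.dstack([p*d[...,None],d])
    if "mount" in c and o is not None:
        M=np.eye(4);M[:3,:3]=Ro.from_euler("xyz",o["tcp_rot"],degrees=True).as_matrix();M[:3,3]=o["ee_pos"];M=M@c["mount"]
        W=P@M[:3,:3].T+M[:3,3]
    else: W=(P-c["t"])@c["R"]
    W[d==0]=np.nan
    return W
def rect(X):
    (c,s,a)=cv2.minAreaRect((X[:,:2]*1000).astype(np.float32))
    return np.round(c,1),np.round(s,1),round(a,1),len(X)
def pick(W,box,zl,zh,area=None):
    l,t,r,b=box;S=W[t:b,l:r].reshape(-1,3)
    with np.errstate(invalid="ignore"): return S[(S[:,2]>zl)&(S[:,2]<zh)]
E
python3 - <<'E'
from h import *
T=cloud(np.load("top.npz"));S=cloud(np.load("scene.npz"))
print("lid",rect(pick(T,(390,205,560,310),.066,.082)),rect(pick(S,(210,125,320,225),.066,.082)))
for n,b in(("tab",(462,286,482,316)),):
    X=pick(T,b,.03,.065);print(n,X[:,:2].min(0),X[:,:2].max(0),np.median(X,0))
print("ringL",rect(pick(T,(214,212,252,262),.042,.056)),rect(pick(S,(340,270,388,318),.042,.056)))
print("ringR",rect(pick(T,(332,230,370,280),.042,.056)),rect(pick(S,(287,202,335,248),.042,.056)))
X=pick(T,(130,220,185,345),.036,.075);print("rod",rect(X));
for a in(X,pick(S,(395,285,495,350),.036,.075)):
    vx,vy,x,y=cv2.fitLine(a[:,:2].astype(np.float32),cv2.DIST_HUBER,0,.001,.001).ravel()
    print(x,y,np.degrees(np.arctan2(vy,vx)),np.sort((a[:,:2]-[x,y])@[vx,vy])[[0,3,-4,-1]],a[:,2].max())
cv2.imwrite("pics/c.png",np.hstack([cv2.resize(cv2.imread("pics/top0.png")[205:285,205:385],(720,320),interpolation=cv2.INTER_CUBIC)]))
E
```

```text
lid (array([ 583.6, -277.5]), array([302.6, 140.9]), 84.2, 10587) (array([ 641.8, -256.6]), array([355.8, 247.8]), 83.4, 3389)
tab [ 0.47448921 -0.28245796] [ 0.51637418 -0.24562806] [ 0.49819812 -0.26570973  0.0557361 ]
ringL (array([628.2, 223.3]), array([48.8, 62.8]), 83.4, 707) (array([632.2, 224.5]), array([50.5, 63.7]), 84.2, 506)
ringR (array([594. , -22.9]), array([48. , 62.3]), 86.4, 705) (array([598.5, -21.1]), array([52.4, 65.2]), 86.6, 354)
rod (array([540.6, 377.4]), array([ 44.9, 224. ]), 79.9, 1020)
0.52026445 0.37974703 -9.845614 [-0.09154394 -0.09063409  0.13140525  0.13246712] 0.06512434931872033
0.5312929 0.3833818 -10.6405 [-0.09728257 -0.09623516  0.12511151  0.12635524] 0.06429687998940828
```

```bash
cat >> h.py <<'E'
def go(o,p,jaw=None):
    """shift in tool axes and roll to bring TCP to p with jaw axis (mod 180) at world angle jaw"""
    R=Ro.from_euler("xyz",o["tcp_rot"],degrees=True).as_matrix()
    d=R.T@(np.array(p)-o["ee_pos"]);s=f"shift {np.round(d,4).tolist()}"
    a=np.degrees(np.arctan2(R[1,1],R[0,1]))
    if jaw is not None:
        w=(jaw-a+90)%180-90; s+=f" roll {-np.radians(w):.3f}"
    return s+f" (jaw now {a:.1f}, tilt {np.degrees(np.arccos(-R[2,0])):.2f})"
E
python3 - <<'E'
from h import *
from workcell import bot,cams
o=bot.get_obs();c=cams.camera("wrist");print(c["mount"].round(3).tolist(),c["camera_matrix"].round(0).tolist())
R=Ro.from_euler("xyz",o["tcp_rot"],degrees=True).as_matrix();print(R.round(3).tolist())
print(go(o,[.486,-.2676,.12],84.2))
T=cloud(np.load("top.npz"))
for n,b in(("bowl",(140,115,222,194)),("funnel",(236,144,278,186)),("syrup",(376,120,420,180))):
    X=pick(T,b,.03,.2);print(n,rect(X),X[:,0].min(),X[:,1].min(),X[:,1].max())
E
```

```text
[[0.001, -0.276, 0.961, -0.142], [1.0, 0.001, -0.001, 0.001], [-0.0, 0.961, 0.276, -0.07], [0.0, 0.0, 0.0, 1.0]] [[380.0, 0.0, 316.0], [0.0, 380.0, 242.0], [0.0, 0.0, 1.0]]
[[-0.0, 0.249, -0.968], [0.0, -0.968, -0.249], [-1.0, -0.0, -0.0]]
shift [0.1113, -0.1697, -0.404] roll 0.353 (jaw now -75.6, tilt 0.00)
bowl (array([798.9, 329.2]), array([169.4, 168.7]), 19.7, 4912) 0.7155893289438745 0.24464106765494392 0.4143242264767593
funnel (array([794.7, 177.6]), array([50.3, 54.5]), 28.5, 513) 0.7692072052895655 0.15169738726527532 0.2061261369619258
syrup (array([ 795.7, -116.3]), array([56.8, 57. ]), 13.6, 1251) 0.7674300118977037 -0.14642765673798483 -0.08773498468436254
```

Call:
apply_moves --pt "0.05 -0.04 -0.1 0.09 -0.2" --pt "0.09 -0.08 -0.2 0.18 -0.2" --pt "0.09 -0.12 -0.3 0.27 -0.2" --pt "0.09 -0.17 -0.404 0.353 -0.2" --pt "0.09 -0.17 -0.404 0.353 -0.2" --pt "0.09 -0.17 -0.404 0.353 -0.2" --pt "0.09 -0.17 -0.404 0.353 -0.2" --pt "0.09 -0.17 -0.404 0.353 -0.2" --pt "0.09 -0.17 -0.404 0.353 -0.2" --pt "0.09 -0.17 -0.404 0.353 -0.2" --pt "0.09 -0.17 -0.404 0.353 -0.2" --pt "0.09 -0.17 -0.404 0.353 -0.2"

```text
time: 2.85
ee_pos: [0.4855, -0.2678, 0.1414]
tcp_rot: [56.1, 90.0, -129.8]
wrist_force: [0.3, -0.5, 0.5]
opening: 0.0344
```

```bash
python3 - <<'E'
from h import *
from workcell import bot,cams
o=bot.get_obs();c=cams.camera("wrist");cv2.imwrite("pics/w1.png",c["frame"])
print(o["time"],o["ee_pos"],o["opening"],o["q"].round(2))
W=cloud(c,o)
# tab: pts z .035-.062 near estimate
S=W.reshape(-1,3);m=(abs(S[:,0]-.486)<.05)&(abs(S[:,1]+.268)<.05)&(S[:,2]>.045)&(S[:,2]<.065)
print(rect(S[m]))
m=(S[:,2]>.068)&(S[:,2]<.082);print(rect(S[m]),S[m].min(0))
print(go(o,[.486,-.2676,.029],84.2))
E
```

```text
2.85 [ 0.48548504 -0.26780971  0.14142257] 0.03436840858031157 [-2.8880e+01  4.7100e+00 -1.5000e-01  8.5150e+01 -1.0000e-02  1.5695e+02]
(array([ 494., -261.]), array([26.4, 37.4]), 84.5, 1245)
(array([ 569.1, -274.9]), array([301.6, 111.2]), 84.1, 115313) [ 0.50001578 -0.42984745  0.07027419]
shift [0.1124, -0.0003, -0.0005] roll -0.000 (jaw now -95.8, tilt 0.02)
```

View pics/w1.png

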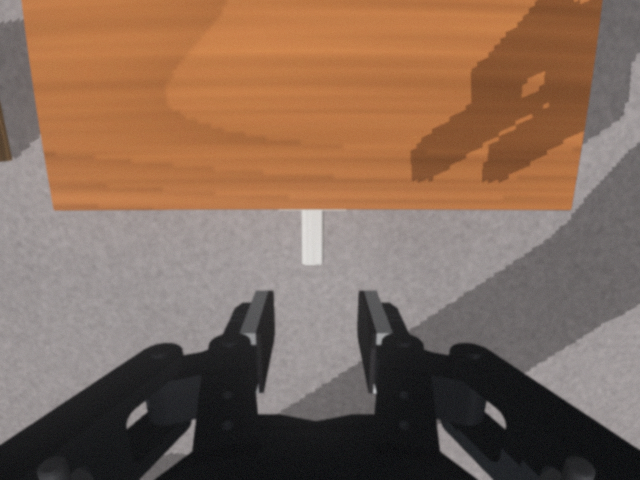

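Call:
apply_moves --pt "0.05 0 0 0 -0.2" --pt "0.09 0 0 0 -0.2" --pt "0.112 0 0 0 -0.2" --pt "0.112 0 0 0 -0.2" --pt "0.112 0 0 0 -1" --pt "0.112 0 0 0 -1" --pt "0.112 0 0 0 -1" --pt "0.112 0 0 0 -1" --pt "0.112 0 0 0 -1" --pt "0.112 0 0 0 -1" --newtons 25

```text
time: 3.9
ee_pos: [0.4853, -0.2657, 0.031]
tcp_rot: [-94.9, 89.7, 79.3]
wrist_force: [-1.1, 17.5, -0.9]
opening: 0.0134
```

```bash
python3 - <<'E'
import numpy as np
r=.17224;a0=np.arctan2(38,168)
for t in np.arange(0,1.75,.1):
    a=a0+t;print(round(t,2),"up",round(r*np.sin(a)-.038,3),"fwd",round(.168-r*np.cos(a),3))
E
```

```text
0.0 up -0.0 fwd 0.0
0.1 up 0.017 fwd 0.005
0.2 up 0.033 fwd 0.011
0.3 up 0.048 fwd 0.019
0.4 up 0.062 fwd 0.028
0.5 up 0.076 fwd 0.039
0.6 up 0.088 fwd 0.051
0.7 up 0.099 fwd 0.064
0.8 up 0.109 fwd 0.078
0.9 up 0.117 fwd 0.093
1.0 up 0.124 fwd 0.109
1.1 up 0.129 fwd 0.126
1.2 up 0.132 fwd 0.143
1.3 up 0.134 fwd 0.16
1.4 up 0.134 fwd 0.177
1.5 up 0.132 fwd 0.194
1.6 up 0.129 fwd 0.211
1.7 up 0.124 fwd 0.227
```

Call:
apply_moves --pt "-0.017 0 -0.005 0 -1" --pt "-0.033 0 -0.011 0 -1" --pt "-0.048 0 -0.019 0 -1" --pt "-0.062 0 -0.028 0 -1" --pt "-0.076 0 -0.039 0 -1" --pt "-0.088 0 -0.051 0 -1" --pt "-0.099 0 -0.064 0 -1" --pt "-0.109 0 -0.078 0 -1" --pt "-0.117 0 -0.093 0 -1" --pt "-0.124 0 -0.109 0 -1" --pt "-0.129 0 -0.126 0 -1" --pt "-0.129 0 -0.126 0 -1"

```text
time: 5.1
ee_pos: [0.6125, -0.2785, 0.1631]
tcp_rot: [-124.5, 89.6, 49.8]
wrist_force: [-0.6, 7.6, 2.0]
opening: 0.0136
```

```bash
python3 - <<'E'
from workcell import bot
o=bot.get_obs();print(o["q"].round(1),o["wrist_force"],o["torque"])
E
```

```text
[-24.6  21.4  22.   90.5   0.4 161.1] [-0.55434074  7.58016249  2.0266124 ] [ 1.19110556  0.08954244 -0.06120432]
```

Working smoothly; continue along the arc from θ≈1.1 and see how far the reach goes.

Call:
apply_moves --pt "-0.003 0 -0.017 0 -1" --pt "-0.005 0 -0.034 0 -1" --pt "-0.005 0 -0.051 0 -1" --pt "-0.003 0 -0.068 0 -1" --pt "0.0 0 -0.084 0 -1" --pt "0.004 0 -0.099 0 -1" --pt "0.004 0 -0.099 0 -1"

```text
time: 5.8
ee_pos: [0.7125, -0.2886, 0.1609]
tcp_rot: [-141.7, 89.5, 32.6]
wrist_force: [0.4, 1.8, 0.8]
opening: 0.0133
```

```bash
python3 - <<'E'
from workcell import bot
o=bot.get_obs();print(o["q"].round(1),o["wrist_force"],o["torque"],o["opening"])
E
```

```text
[-22.2  37.5  44.2  96.5   0.4 163.5] [0.37653695 1.84271355 0.84976205] [ 0.30528566 -0.15432424 -0.01709809] 0.013307345668598487
```

Call:
apply_moves --pt "0 0 0 0 -0.2" --pt "0 0 0 0 -0.2" --pt "0 0 0 0 -0.2" --pt "-0.04 0 0 0 -0.2" --pt "-0.08 0 0 0 -0.2" --pt "-0.09 0 0.05 0 0" --pt "-0.09 0 0.1 0 0" --pt "-0.09 0 0.15 0 0" --pt "-0.09 0 0.2 0 0" --pt "-0.09 0 0.24 0 0" --pt "-0.09 0 0.24 0 0"

```text
time: 6.9
ee_pos: [0.4691, -0.2644, 0.2504]
tcp_rot: [-149.2, 89.5, 25.1]
wrist_force: [0.9, 0.1, 0.6]
opening: 0.0426
```

```bash
python3 - <<'E'
from h import *
from workcell import bot,cams
o=bot.get_obs();c=cams.camera("top");cv2.imwrite("pics/t2.png",c["frame"])
T=cloud(c);X=pick(T,(380,120,580,330),.1,.25);print(rect(X),X.max(0))
print(o["q"].round(1),go(o,[.477,.389,.16],80))
E
```

```text
(array([ 708.8, -255.3]), array([376.6, 132.3]), 71.3, 6184) [ 0.82384444 -0.08804219  0.1896081 ]
[-29.6   3.6  10.7  96.9   0.4 156.2] shift [0.093, -0.6505, 0.0587] roll 0.074 (jaw now -95.8, tilt 0.51)
```

View pics/t2.png

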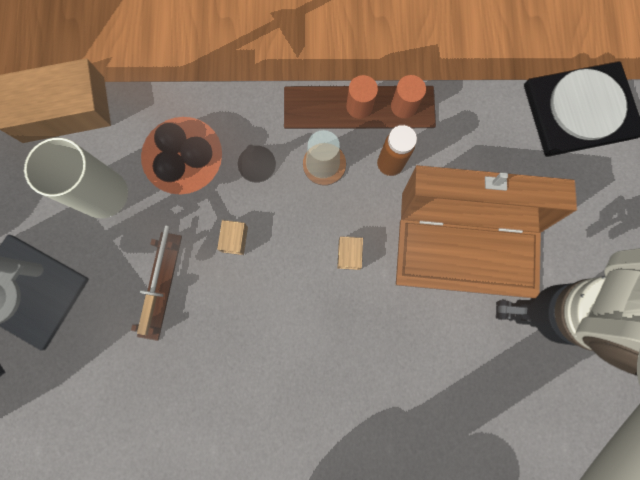

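Lid rests open with the tray empty, and only two rings are present. Going above the rod handle.

Call:
apply_moves --pt "0.02 -0.05 0.0 0.01 0" --pt "0.04 -0.1 0.01 0.02 0" --pt "0.06 -0.15 0.02 0.03 0" --pt "0.08 -0.2 0.03 0.04 0" --pt "0.093 -0.25 0.03 0.05 0" --pt "0.093 -0.3 0.04 0.06 0" --pt "0.093 -0.35 0.04 0.07 0" --pt "0.093 -0.4 0.05 0.074 0" --pt "0.093 -0.45 0.055 0.074 0" --pt "0.093 -0.5 0.055 0.074 0" --pt "0.093 -0.55 0.058 0.074 0" --pt "0.093 -0.6 0.058 0.074 0"

```text
time: 8.15
ee_pos: [0.4394, -0.0389, 0.1605]
tcp_rot: [-98.9, 87.6, 74.6]
wrist_force: [0.3, -0.1, -0.3]
opening: 0.0427
```

Call:
apply_moves --pt "0 -0.05 0.0 0 0" --pt "0 -0.05 0 0 0" --pt "0 -0.05 0 0 0" --pt "0 -0.05 0 0 0" --pt "0 -0.05 0 0 0"

```text
time: 8.65
ee_pos: [0.4428, -0.0179, 0.1625]
tcp_rot: [-95.6, 86.4, 79.9]
wrist_force: [-0.1, 0.4, 0.8]
opening: 0.0423
```

```bash
python3 - <<'E'
from h import *
from workcell import bot,cams
o=bot.get_obs();c=cams.camera("wrist");cv2.imwrite("pics/w2.png",c["frame"])
print(o["time"],o["ee_pos"],o["q"].round(1))
S=cloud(c,o).reshape(-1,3)
m=(abs(S[:,0]-.55)<.15)&(abs(S[:,1]-.38)<.06)&(S[:,2]>.036)&(S[:,2]<.056);print(rect(S[m]))
m=(abs(S[:,0]-.55)<.15)&(abs(S[:,1]-.38)<.06)&(S[:,2]>.055)&(S[:,2]<.066);print("collar",rect(S[m]))
print(go(o,[.477,.389,.0215],80))
E
```

```text
8.65 [ 0.44278963 -0.01792005  0.16252458] [ -4.6 -10.9 -12.8  87.7   3.6 179.9]
(array([0., 0.]), array([0., 0.]), 0.0, 0)
collar (array([0., 0.]), array([0., 0.]), 0.0, 0)
shift [0.1663, -0.3987, -0.0009] roll 0.095 (jaw now -94.5, tilt 3.60)
```

View pics/w2.png

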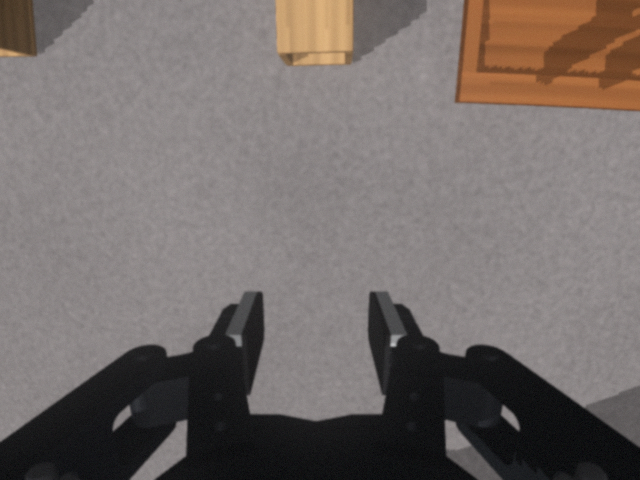

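The last joint ran into its limit (179.9°), which tilted the tool sideways by 3.6°. I'll unwind it to the other limit, where the opposite push should undo the tilt.

Call:
apply_moves --pt "0 0 0 -0.149 0" --pt "0 0 0 -0.298 0" --pt "0 0 0 -0.447 0" --pt "0 0 0 -0.596 0" --pt "0 0 0 -0.745 0" --pt "0 0 0 -0.894 0" --pt "0 0 0 -1.043 0" --pt "0 0 0 -1.192 0" --pt "0 0 0 -1.341 0" --pt "0 0 0 -1.49 0" --pt "0 0 0 -1.639 0" --pt "0 0 0 -1.78 0"

```text
time: 9.9
ee_pos: [0.4428, -0.0181, 0.1625]
tcp_rot: [162.1, 86.4, 79.9]
wrist_force: [-0.2, 1.0, 0.1]
opening: 0.0431
```

Call:
apply_moves --pt "0 0 0 -0.149 0" --pt "0 0 0 -0.298 0" --pt "0 0 0 -0.447 0" --pt "0 0 0 -0.596 0" --pt "0 0 0 -0.745 0" --pt "0 0 0 -0.894 0" --pt "0 0 0 -1.043 0" --pt "0 0 0 -1.192 0" --pt "0 0 0 -1.341 0" --pt "0 0 0 -1.49 0" --pt "0 0 0 -1.639 0" --pt "0 0 0 -1.78 0"

```text
time: 11.1
ee_pos: [0.4427, -0.0183, 0.1625]
tcp_rot: [59.8, 86.4, 79.9]
wrist_force: [0.1, -0.2, 0.1]
opening: 0.0426
```

Call:
apply_moves --pt "0 0 0 -0.149 0" --pt "0 0 0 -0.298 0" --pt "0 0 0 -0.447 0" --pt "0 0 0 -0.596 0" --pt "0 0 0 -0.745 0" --pt "0 0 0 -0.894 0" --pt "0 0 0 -1.043 0" --pt "0 0 0 -1.192 0" --pt "0 0 0 -1.341 0" --pt "0 0 0 -1.49 0" --pt "0 0 0 -1.639 0" --pt "0 0 0 -1.78 0"

```text
time: 12.3
ee_pos: [0.4427, -0.0186, 0.1624]
tcp_rot: [-42.4, 86.4, 79.9]
wrist_force: [0.5, 0.2, 1.0]
opening: 0.0426
```

```bash
python3 - <<'E'
from h import *
from workcell import bot
o=bot.get_obs();R=Ro.from_euler("xyz",o["tcp_rot"],degrees=True).as_matrix()
print(o["time"],o["q"].round(2),o["ee_pos"],R.round(3).tolist())
E
```

```text
12.3 [  -4.69  -10.91  -12.84   87.74    3.56 -127.06] [ 0.4426751  -0.01858112  0.16239717] [[0.011, -0.844, -0.536], [0.061, -0.534, 0.843], [-0.998, -0.042, 0.046]]
```

Call:
apply_moves --pt "0 0 0 -0.149 0" --pt "0 0 0 -0.298 0" --pt "0 0 0 -0.447 0" --pt "0 0 0 -0.596 0" --pt "0 0 0 -0.745 0" --pt "0 0 0 -0.894 0" --pt "0 0 0 -0.92 0" --pt "0 0 0 -0.92 0"

```text
time: 13.1
ee_pos: [0.4426, -0.0187, 0.1623]
tcp_rot: [-94.9, 86.4, 80.0]
wrist_force: [0.0, 0.3, -0.5]
opening: 0.0427
```

Call:
apply_moves --pt "0 0.03 0 0 0" --pt "0 0.06 0 0 0" --pt "0 0.08 0 0 0" --pt "0 0.08 0 0 0" --pt "0 0.08 0 0 0"

```text
time: 13.6
ee_pos: [0.4418, -0.0553, 0.1573]
tcp_rot: [-98.3, 88.3, 73.4]
wrist_force: [-0.3, -0.1, 0.6]
opening: 0.0427
```

```bash
python3 - <<'E'
from h import *
from workcell import bot
o=bot.get_obs();R=Ro.from_euler("xyz",o["tcp_rot"],degrees=True).as_matrix()
print(o["time"],o["q"].round(2),o["ee_pos"],R.round(3).tolist())
E
```

```text
13.6 [  -8.22  -10.5   -13.     87.25    1.7  -179.92] [ 0.44180712 -0.05530588  0.15731062] [[0.009, -0.144, -0.99], [0.029, -0.989, 0.144], [-1.0, -0.03, -0.004]]
```

Works: the tilt is halved. Once more.

Call:
apply_moves --pt "0 0.03 0 0 0" --pt "0 0.06 0 0 0" --pt "0 0.07 0 0 0" --pt "0 0.07 0 0 0" --pt "0 0.07 0 0 0"

```text
time: 14.1
ee_pos: [0.4393, -0.086, 0.1552]
tcp_rot: [-171.9, 89.8, -3.1]
wrist_force: [-0.2, 0.0, 0.3]
opening: 0.0429
```

```bash
python3 - <<'E'
from h import *
from workcell import bot
o=bot.get_obs();R=Ro.from_euler("xyz",o["tcp_rot"],degrees=True).as_matrix()
print(o["time"],o["q"].round(2),o["ee_pos"],R.round(3).tolist())
E
```

```text
14.1 [-1.1100e+01 -1.0130e+01 -1.2900e+01  8.7020e+01  3.0000e-02 -1.7994e+02] [ 0.43928184 -0.08603582  0.15523895] [[0.004, -0.194, -0.981], [-0.0, -0.981, 0.194], [-1.0, -0.001, -0.004]]
```

Call:
apply_moves --pt "0 0 0 0.149 0" --pt "0 0 0 0.298 0" --pt "0 0 0 0.447 0" --pt "0 -0.04 0 0.596 0" --pt "0 -0.08 0.01 0.745 0" --pt "0 -0.12 0.02 0.894 0" --pt "0 -0.16 0.02 1.043 0" --pt "0 -0.2 0.03 1.192 0" --pt "0 -0.24 0.03 1.341 0" --pt "0 -0.28 0.04 1.49 0" --pt "0 -0.32 0.04 1.639 0" --pt "0 -0.36 0.05 1.78 0"

```text
time: 15.3
ee_pos: [0.46, 0.2791, 0.1551]
tcp_rot: [-69.9, 89.8, 1.8]
wrist_force: [0.5, 0.2, 0.6]
opening: 0.0431
```

```bash
python3 - <<'E'
from h import *
from workcell import bot
o=bot.get_obs()
print(o["q"].round(1),o["ee_pos"],go(o,[.477,.389,.155],80))
E
```

```text
[ 31.3   2.2  -1.2  86.3  -0.1 -40.4] [0.4599526  0.27905361 0.15512916] shift [0.0002, 0.0183, 0.1097] roll 1.426 (jaw now 161.7, tilt 0.23)
```

Call:
apply_moves --pt "0 0.01 0.03 0.149 0" --pt "0 0.018 0.06 0.298 0" --pt "0 0.018 0.09 0.447 0" --pt "0 0.018 0.11 0.596 0" --pt "0 0.018 0.11 0.745 0" --pt "0 0.018 0.11 0.894 0" --pt "0 0.018 0.11 1.043 0" --pt "0 0.018 0.11 1.192 0" --pt "0 0.018 0.11 1.341 0" --pt "0 0.018 0.11 1.426 0" --pt "0 0.018 0.11 1.426 0" --pt "0 0.018 0.11 1.426 0"

```text
time: 16.5
ee_pos: [0.4772, 0.3893, 0.1551]
tcp_rot: [11.4, 89.8, 1.6]
wrist_force: [-0.0, -0.8, 0.4]
opening: 0.0426
```

```bash
python3 - <<'E'
from h import *
from workcell import bot,cams
o=bot.get_obs();c=cams.camera("wrist");cv2.imwrite("pics/w3.png",c["frame"])
print(o["time"],o["ee_pos"],o["q"].round(1))
S=cloud(c,o).reshape(-1,3)
b=(abs(S[:,0]-.53)<.15)&(abs(S[:,1]-.385)<.06)
m=b&(S[:,2]>.038)&(S[:,2]<.056);print(rect(S[m]))
m=b&(S[:,2]>.054)&(S[:,2]<.068);print("collar",rect(S[m]),S[m].mean(0))
print(go(o,[.477,.389,.0215],80))
E
```

```text
16.5 [0.47718457 0.38934243 0.15511314] [39.3 13.  10.7 87.5 -0.1 49.1]
(array([531.1, 380. ]), array([ 45. , 203.3]), 79.7, 6254)
collar (array([512.5, 384.1]), array([35.9,  5.9]), 79.7, 468) [0.51158523 0.38376775 0.05875289]
shift [0.1336, -0.0005, -0.0006] roll 0.003 (jaw now 80.2, tilt 0.21)
```

View pics/w3.png

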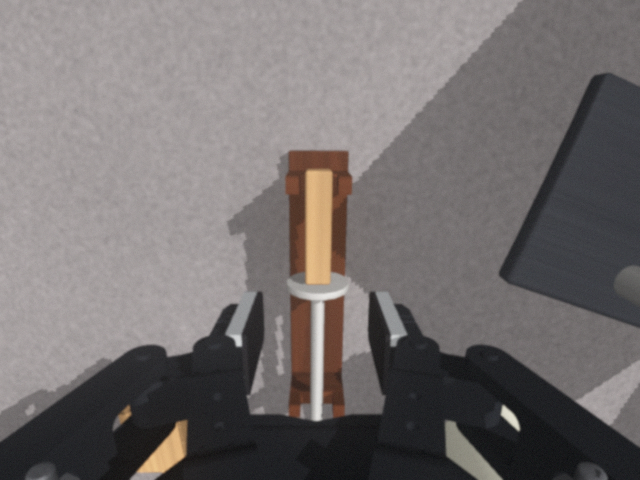

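```bash
python3 - <<'E'
from h import *
S=cloud(np.load("top.npz")).reshape(-1,3);u=np.array([.984,-.179]);v=np.array([.179,.984])
d=S[:,:2]-[.4786,.3902];a=d@u;b=d@v
for s in(-1,1):
    m=(abs(a)<.012)&(s*b>.013)&(s*b<.02);print(s,np.sort(S[m][:,2]).round(4)[:12])
E
```

```text
-1 [0.0049 0.006  0.0063 0.0064 0.0067 0.0068 0.0068 0.0074 0.0075 0.0077
 0.0078 0.0078]
1 []
```

Rest base about 8 mm thick, so TCP z = 0.021 clears it.

Call:
apply_moves --pt "0.05 0 0.001 0 0" --pt "0.1 0 0.001 0.005 0" --pt "0.134 0 0.001 0.005 0" --pt "0.134 0 0.001 0.005 0" --pt "0.134 0 0.001 0.005 -1" --pt "0.134 0 0.001 0.005 -1" --pt "0.134 0 0.001 0.005 -1" --pt "0.134 0 0.001 0.005 -1" --pt "0.134 0 0.001 0.005 -1" --pt "0.134 0 0.001 0.005 -1" --newtons 80

```text
time: 17.55
ee_pos: [0.48, 0.3902, 0.024]
tcp_rot: [32.4, 89.6, 22.3]
wrist_force: [-0.3, -0.9, 7.0]
opening: 0.0166
```

Call:
apply_moves --pt "-0.01 0 0 0 -1" --pt "-0.03 0 0 0 -1" --pt "-0.06 0 0 0 -1" --pt "-0.09 0 0 0 -1" --pt "-0.11 0 0 0 -1" --pt "-0.11 0 0 0 -1"

```text
time: 18.15
ee_pos: [0.4805, 0.3909, 0.139]
tcp_rot: [40.2, 89.2, 30.1]
wrist_force: [1.0, 0.1, -1.2]
opening: 0.0162
```

```bash
cat > meas.py <<'E'
from h import *
from workcell import bot,cams
def rings(boxes=None):
    c=cams.camera("top");S=cloud(c);s=cams.spot_in("ring0_center","top")+cams.spot_in("ring2_center","top")
    X=S.reshape(-1,3);out=[]
    m=(S[...,2]>.040)&(S[...,2]<.062)&(S[...,0]>.3)&(S[...,0]<.75)
    n,L,st,_=cv2.connectedComponentsWithStats(m.astype(np.uint8))
    for i in range(1,n):
        if 300<st[i,4]<1500: print("blob",st[i].tolist(),rect(S[L==i]))
    print([(np.round(d["rect"]).astype(int).tolist(),round(d["confidence"],2)) for d in s])
    return c,S
E
python3 - <<'E'
from meas import *
o=bot.get_obs();c,S=rings();cv2.imwrite("pics/t3.png",c["frame"])
X=S.reshape(-1,3);m=(X[:,0]>.4)&(X[:,0]<.75)&(abs(X[:,1]-.38)<.06)&(X[:,2]>.11)&(X[:,2]<.18)
print("rod pts",rect(X[m]))
print(o["time"],o["ee_pos"],o["opening"],o["wrist_force"],go(o,[.5,.3,.1],85))
sc=cams.camera("scene")["frame"];cv2.imwrite("pics/s3.png",cv2.resize(sc[180:340,340:540],(800,640))[:600])
E
```

```text
blob [148, 178, 65, 17, 651] (array([732. , 329.2]), array([ 35.9, 133.6]), 0.0, 651)
blob [217, 220, 28, 33, 713] (array([628.4, 223.2]), array([48.8, 62.2]), 82.6, 713)
blob [338, 237, 25, 31, 709] (array([594., -23.]), array([48.3, 62. ]), 86.2, 709)
[([218, 219, 247, 258], 0.9)]
rod pts (array([541.4, 380.7]), array([ 42.9, 223.1]), 87.6, 899)
18.15 [0.48047151 0.39091869 0.1390434 ] 0.016232248470082887 [ 0.96261739  0.08910861 -1.24980191] shift [0.0386, -0.0865, 0.0347] roll -0.089 (jaw now 79.9, tilt 0.83)
```

View pics/s3.png

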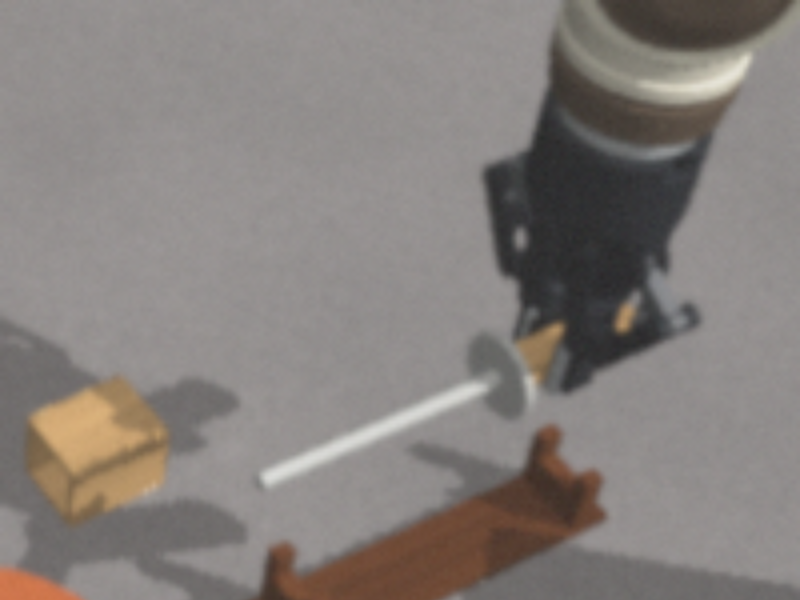

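```bash
cat >> meas.py <<'E'
def rodline(o):
    """fit bare rod from top+scene depth: distance ahead of TCP vs lateral, height above TCP"""
    R=Ro.from_euler("xyz",o["tcp_rot"],degrees=True).as_matrix();f=R[:2,2]/np.linalg.norm(R[:2,2]);v=np.array([-f[1],f[0]])
    for n in("top","scene"):
        X=cloud(cams.camera(n)).reshape(-1,3);d=X[:,:2]-o["ee_pos"][:2];a=d@f;b=d@v;h=X[:,2]-o["ee_pos"][2]
        m=(a>.05)&(a<.18)&(abs(b)<.02)&(abs(h-.02)<.02)
        if m.sum()<20: print(n,"few",m.sum());continue
        pb=np.polyfit(a[m],b[m],1)
        bins=[(x,h[m&(abs(a-x)<.01)]) for x in np.arange(.06,.18,.02)]
        ph=np.polyfit([x for x,y in bins if len(y)],[np.percentile(y,90) for x,y in bins if len(y)],1)
        print(n,m.sum(),"yaw off deg",np.degrees(pb[0]).round(2),"lat@tip mm",(np.polyval(pb,.177)*1e3).round(1),"pitch",np.degrees(ph[0]).round(2),"axis h at .06,.177 mm",((np.polyval(ph,[.06,.177])-.005)*1e3).round(1),"maxa",a[m].max().round(3))
E
python3 - <<'E'
from meas import *
o=bot.get_obs();print(o["q"].round(2));R=Ro.from_euler("xyz",o["tcp_rot"],degrees=True).as_matrix();print(R.round(4).tolist());rodline(o)
E
```

```text
[39.19 13.02  8.28 84.91 -0.13 49.28]
[[0.0061, 0.1752, 0.9845], [0.002, 0.9845, -0.1752], [-1.0, 0.0031, 0.0056]]
top 394 yaw off deg -0.02 lat@tip mm -2.6 pitch -0.01 axis h at .06,.177 mm [17.1 17.1] maxa 0.174
scene 322 yaw off deg 0.11 lat@tip mm 1.5 pitch -0.21 axis h at .06,.177 mm [16.2 15.7] maxa 0.179
```

Call:
apply_moves --pt "0 -0.03 -0.03 -0.02 -1" --pt "0.0 -0.07 -0.059 -0.04 -1" --pt "0.02 -0.11 -0.059 -0.054 -1" --pt "0.05 -0.15 -0.059 -0.054 -1" --pt "0.08 -0.152 -0.059 -0.054 -1" --pt "0.1 -0.152 -0.059 -0.054 -1" --pt "0.12 -0.152 -0.059 -0.054 -1" --pt "0.124 -0.152 -0.059 -0.054 -1" --pt "0.124 -0.152 -0.059 -0.054 -1"

```text
time: 19.35
ee_pos: [0.3941, 0.25, 0.0075]
tcp_rot: [17.3, 89.7, 10.3]
wrist_force: [-1.1, -0.4, -0.5]
opening: 0.0166
```

```bash
python3 - <<'E'
from meas import *
o=bot.get_obs();c,S=rings();print(o["time"],o["ee_pos"],o["q"].round(1));rodline(o)
C=np.array([.6284,.2232]);u=np.array([np.cos(np.radians(7)),-np.sin(np.radians(7))])
print(go(o,[*(C-.235*u),.013],83));print(go(o,[*(C-.085*u),.013],83))
sc=cams.camera("scene")["frame"];cv2.imwrite("pics/s4.png",cv2.resize(sc[230:350,310:470],(800,600)))
E
```

```text
blob [148, 178, 65, 17, 666] (array([731.9, 329.7]), array([ 36. , 134.4]), 0.1, 666)
blob [217, 220, 28, 33, 710] (array([628.5, 223.4]), array([49.2, 62.1]), 82.7, 710)
blob [338, 237, 25, 31, 705] (array([594., -23.]), array([48.3, 61.9]), 86.3, 705)
[([395, 165, 577, 298], 0.28), ([219, 220, 248, 256], 0.57)]
19.35 [0.39408541 0.25000421 0.00754017] [ 32.4  -4.8 -24.6  70.   -0.1  39.4]
top 293 yaw off deg -0.03 lat@tip mm -1.8 pitch -0.18 axis h at .06,.177 mm [18.2 17.8] maxa 0.175
scene 207 yaw off deg -0.05 lat@tip mm 2.1 pitch 0.22 axis h at .06,.177 mm [17.3 17.8] maxa 0.178
shift [-0.0055, 0.002, 0.0009] roll 0.000 (jaw now 83.0, tilt 0.25)
shift [-0.0048, 0.0019, 0.1509] roll 0.000 (jaw now 83.0, tilt 0.25)
```

View pics/s4.png

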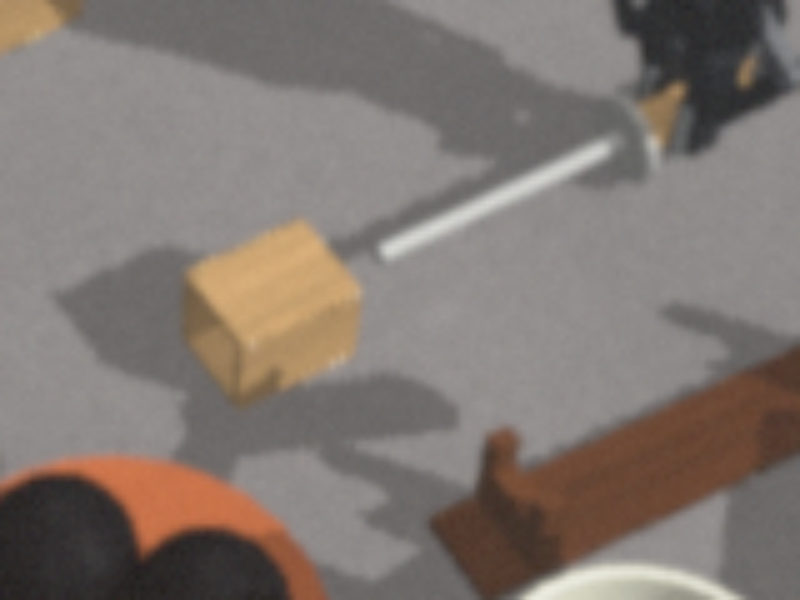

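Call:
apply_moves --pt "-0.005 0.002 0 0 -1" --pt "-0.005 0.002 0 0 -1" --pt "-0.005 0.002 0.02 0 -1" --pt "-0.005 0.002 0.04 0 -1" --pt "-0.005 0.002 0.06 0 -1" --pt "-0.005 0.002 0.08 0 -1" --pt "-0.005 0.002 0.1 0 -1" --pt "-0.005 0.002 0.12 0 -1" --pt "-0.005 0.002 0.14 0 -1" --pt "-0.005 0.002 0.15 0 -1" --pt "-0.005 0.002 0.15 0 -1"

```text
time: 20.75
ee_pos: [0.5446, 0.234, 0.0139]
tcp_rot: [23.6, 89.7, 16.6]
wrist_force: [-0.4, -0.3, -1.3]
opening: 0.0164
```

```bash
python3 - <<'E'
from meas import *
o=bot.get_obs();c,S=rings();print(o["time"],o["ee_pos"],o["wrist_force"],go(o,[.5,.3,.1],83))
E
```

```text
blob [148, 178, 64, 17, 662] (array([732.2, 330.3]), array([ 35.4, 131. ]), 0.1, 662)
blob [218, 220, 27, 33, 705] (array([628.5, 223.2]), array([48.3, 62.4]), 82.8, 705)
blob [338, 237, 25, 31, 709] (array([594.3, -23. ]), array([48.1, 62.3]), 86.3, 709)
[([228, 195, 242, 294], 0.46), ([219, 218, 250, 256], 0.68), ([376, 126, 416, 176], 0.64)]
20.75 [0.54458941 0.23400893 0.01387756] [-0.39781366 -0.32390621 -1.26167142] shift [-0.0863, 0.0602, -0.0519] roll -0.001 (jaw now 83.0, tilt 0.35)
```

Call:
apply_moves --pt "-0.004 0 0 0 -1" --pt "-0.008 0 0 0 -1" --pt "-0.012 0 0 0 -1" --pt "-0.018 0 0 0 -1" --pt "-0.026 0 0 0 -1" --pt "-0.036 0 0 0 -1" --pt "-0.048 0 0 0 -1" --pt "-0.06 0 0 0 -1" --pt "-0.072 0 0 0 -1" --pt "-0.082 0 0 0 -1" --pt "-0.09 0 0 0 -1" --pt "-0.09 0 0 0 -1"

```text
time: 22.1
ee_pos: [0.5432, 0.2344, 0.1054]
tcp_rot: [26.3, 89.6, 19.3]
wrist_force: [0.2, 0.3, -1.7]
opening: 0.0162
```

```bash
cat >> meas.py <<'E'
def ringon(o):
    """ring hanging on rod: extent ahead of TCP from the top camera (top face ~10 mm above rod axis)"""
    R=Ro.from_euler("xyz",o["tcp_rot"],degrees=True).as_matrix();f=R[:2,2]/np.linalg.norm(R[:2,2]);v=np.array([-f[1],f[0]])
    X=cloud(cams.camera("top")).reshape(-1,3);d=X[:,:2]-o["ee_pos"][:2];a=d@f;b=d@v;h=X[:,2]-o["ee_pos"][2]
    m=(a>.045)&(a<.2)&(abs(b)<.04)&(abs(h-.026)<.012)&(abs(b)>.009)
    if m.sum()<20: print("ring not on rod",m.sum())
    else: print("ring ahead",np.percentile(a[m],[1,99]).round(4),"lat",np.percentile(b[m],[1,99]).round(4),m.sum())
E
python3 - <<'E'
from meas import *
o=bot.get_obs();ringon(o);rodline(o);print(o["time"],o["ee_pos"],o["wrist_force"],go(o,[.5,.3,.1],83))
E
```

```text
ring ahead [0.0559 0.1169] lat [-0.025   0.0231] 566
top 849 yaw off deg -1.28 lat@tip mm -2.2 pitch -3.81 axis h at .06,.177 mm [23.5 15.7] maxa 0.174
scene 611 yaw off deg 0.66 lat@tip mm 1.2 pitch -4.29 axis h at .06,.177 mm [21.  12.3] maxa 0.179
22.1 [0.54317226 0.23438265 0.10538215] [ 0.21011502  0.32452143 -1.70223017] shift [0.0052, 0.0599, -0.0509] roll 0.000 (jaw now 83.0, tilt 0.42)
```

Call:
apply_moves --pt "0 -0.006 0 0 -1" --pt "0 -0.018 -0.001 0 -1" --pt "0 -0.036 -0.003 0 -1" --pt "0 -0.06 -0.005 0 -1" --pt "0 -0.09 -0.007 0 -1" --pt "0 -0.12 -0.009 -0.005 -1" --pt "0 -0.15 -0.011 -0.005 -1" --pt "0 -0.18 -0.013 -0.01 -1" --pt "0 -0.21 -0.015 -0.01 -1" --pt "0 -0.234 -0.017 -0.01 -1" --pt "0 -0.252 -0.018 -0.01 -1" --pt "0 -0.258 -0.018 -0.01 -1"

```text
time: 23.45
ee_pos: [0.4921, -0.0222, 0.1029]
tcp_rot: [17.7, 89.7, 11.1]
wrist_force: [-0.5, -0.2, -1.7]
opening: 0.0164
```

```bash
python3 - <<'E'
from meas import *
o=bot.get_obs();ringon(o);print(o["time"],o["ee_pos"],go(o,[.4382,-.3231,.105],84.2))
E
```

```text
ring not on rod 16
23.45 [ 0.49208631 -0.02224328  0.10290896] shift [-0.0026, -0.305, -0.0192] roll -0.013 (jaw now 83.4, tilt 0.26)
```

```bash
python3 - <<'E'
from meas import *
a=cams.camera("top")["frame"][150:330,190:430];b=cams.camera("scene")["frame"][170:350,240:480]
cv2.imwrite("pics/v5.png",cv2.resize(np.hstack([a,b]),(800,300),interpolation=cv2.INTER_CUBIC))
E
```

```text
(no output)
```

View pics/v5.png

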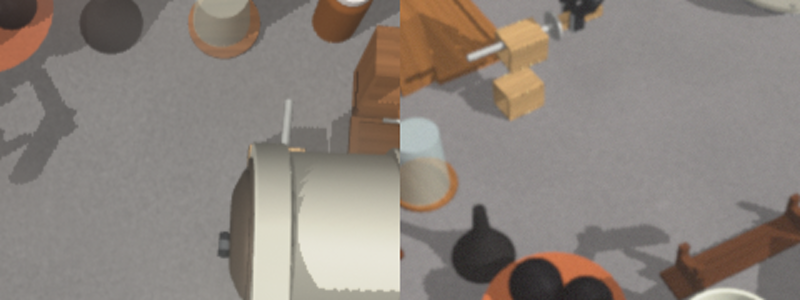

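Ring is still on the rod; the arm just hides it from the top camera. Carrying on.

Call:
apply_moves --pt "0 -0.006 0 0 -1" --pt "0 -0.018 -0.001 0 -1" --pt "0 -0.036 -0.003 0 -1" --pt "0 -0.065 -0.005 0 -1" --pt "0 -0.1 -0.007 0 -1" --pt "0 -0.14 -0.009 -0.005 -1" --pt "0 -0.18 -0.011 -0.005 -1" --pt "0 -0.22 -0.013 -0.01 -1" --pt "0 -0.255 -0.016 -0.01 -1" --pt "0 -0.282 -0.018 -0.013 -1" --pt "0 -0.298 -0.019 -0.013 -1" --pt "0 -0.305 -0.019 -0.013 -1"

```text
time: 24.8
ee_pos: [0.4391, -0.3223, 0.102]
tcp_rot: [27.3, 89.7, 21.5]
wrist_force: [0.2, -0.1, -1.3]
opening: 0.0167
```

```bash
python3 - <<'E'
from meas import *
o=bot.get_obs();ringon(o);print(o["time"],o["ee_pos"],go(o,[.4989,-.3292,.105],84.2))
E
```

```text
ring ahead [0.0565 0.1171] lat [-0.0234  0.0244] 605
24.8 [ 0.43914673 -0.32233376  0.10195869] shift [-0.0028, -0.0008, 0.0602] roll 0.000 (jaw now 84.2, tilt 0.26)
```

Call:
apply_moves --pt "0 0 0.003 0 -1" --pt "0 0 0.009 0 -1" --pt "0 0 0.018 0 -1" --pt "0 0 0.028 0 -1" --pt "0 0 0.038 0 -1" --pt "0.005 0 0.047 0 -1" --pt "0.015 0 0.054 0 -1" --pt "0.027 0 0.058 0 -1" --pt "0.04 0 0.06 0 -1" --pt "0.05 0 0.06 0 -1" --pt "0.05 0 0.06 0 -1"

```text
time: 25.95
ee_pos: [0.498, -0.3277, 0.0498]
tcp_rot: [72.9, 89.8, 67.1]
wrist_force: [0.3, 0.1, -1.9]
opening: 0.0165
```

```bash
python3 - <<'E'
from meas import *
o=bot.get_obs();ringon(o);print(o["time"],o["ee_pos"],go(o,[.4989,-.3292,.0215],84.2))
E
```

```text
ring ahead [0.0562 0.1171] lat [-0.0238  0.0242] 532
25.95 [ 0.4980318  -0.32769227  0.04983785] shift [0.0283, -0.0015, 0.001] roll 0.000 (jaw now 84.2, tilt 0.21)
```

Call:
apply_moves --pt "0.008 0 0 0 -1" --pt "0.016 0 0 0 -1" --pt "0.021 0 0 0 -1" --pt "0.024 0 0 0 -1" --pt "0.027 0 0 0 -1" --pt "0.028 0 0 0 -1" --pt "0.028 0 0 0 -1" --pt "0.028 0 0 0 -1"

```text
time: 26.8
ee_pos: [0.4986, -0.328, 0.0234]
tcp_rot: [43.2, 89.8, 37.4]
wrist_force: [-0.2, -0.7, -0.5]
opening: 0.0162
```

```bash
python3 - <<'E'
from meas import *
o=bot.get_obs();c,S=rings();print(o["time"],o["ee_pos"],o["wrist_force"])
X=pick(S,(395,210,560,300),.045,.06);print(rect(X),np.median(X[:,2]))
E
```

```text
blob [148, 177, 66, 18, 660] (array([732. , 328.3]), array([ 35.6, 136.1]), 0.3, 660)
blob [490, 214, 28, 77, 1050] (array([ 592.8, -338.7]), array([ 49.5, 159.7]), 82.3, 1050)
blob [338, 237, 25, 31, 707] (array([594., -23.]), array([48.2, 62.6]), 86.3, 707)
[([302, 151, 346, 186], 0.18), ([484, 239, 519, 276], 0.66)]
26.8 [ 0.49864711 -0.32801064  0.02335863] [-0.17784471 -0.72535381 -0.47227397]
(array([ 597.4, -285. ]), array([299.6, 166. ]), 89.9, 968) 0.05368147044665734
```

Call:
apply_moves --pt "0.001 0 0 0 -1" --pt "0.001 0 -0.015 0 -1" --pt "0.001 0 -0.03 0 -1" --pt "0.001 0 -0.045 0 -1" --pt "0.001 0 -0.06 0 -1" --pt "0.001 0 -0.075 0 -1" --pt "0.001 0 -0.09 0 -1" --pt "0.001 0 -0.105 0 -1" --pt "0.001 0 -0.12 0 -1" --pt "0.001 0 -0.135 0 -1" --pt "0.001 0 -0.145 0 -1" --pt "-0.02 0 -0.15 0 -1"

```text
time: 28.15
ee_pos: [0.3471, -0.3117, 0.0409]
tcp_rot: [98.8, 89.7, 92.9]
wrist_force: [0.1, 0.3, 0.1]
opening: 0.0165
```

Call:
apply_moves --pt "-0.05 0 0 0 -1" --pt "-0.08 0 0 0 -1" --pt "-0.08 0 0 0 -1"

```text
time: 28.45
ee_pos: [0.3484, -0.3136, 0.1256]
tcp_rot: [8.7, 89.7, 2.9]
wrist_force: [0.8, -0.4, -1.0]
opening: 0.0169
```

```bash
python3 - <<'E'
from meas import *
o=bot.get_obs();c,S=rings();print(o["time"],o["ee_pos"],o["wrist_force"]);rodline(o)
C=np.array([.594,-.023]);u=np.array([np.cos(np.radians(3.7)),-np.sin(np.radians(3.7))])
print(go(o,[*(C-.235*u),.09],86.3))
a=c["frame"][150:330,330:590];cv2.imwrite("pics/t6.png",cv2.resize(a,(780,540),interpolation=cv2.INTER_CUBIC))
E
```

```text
blob [148, 178, 65, 17, 655] (array([732.1, 329.1]), array([ 35.6, 133.8]), 0.1, 655)
blob [338, 237, 25, 31, 709] (array([594.2, -22.9]), array([48.1, 62.6]), 86.1, 709)
blob [490, 240, 28, 33, 788] (array([ 584.2, -337.2]), array([49.4, 62.1]), 82.3, 788)
[]
28.45 [ 0.34841338 -0.31361277  0.12555632] [ 0.82801033 -0.43227473 -0.9665768 ]
top 412 yaw off deg -0.06 lat@tip mm 1.0 pitch -0.58 axis h at .06,.177 mm [12.3 11.1] maxa 0.173
scene 142 yaw off deg 0.65 lat@tip mm 4.6 pitch -0.04 axis h at .06,.177 mm [8.6 8.5] maxa 0.177
shift [0.0357, 0.3053, -0.0203] roll -0.037 (jaw now 84.2, tilt 0.30)
```

View pics/t6.png

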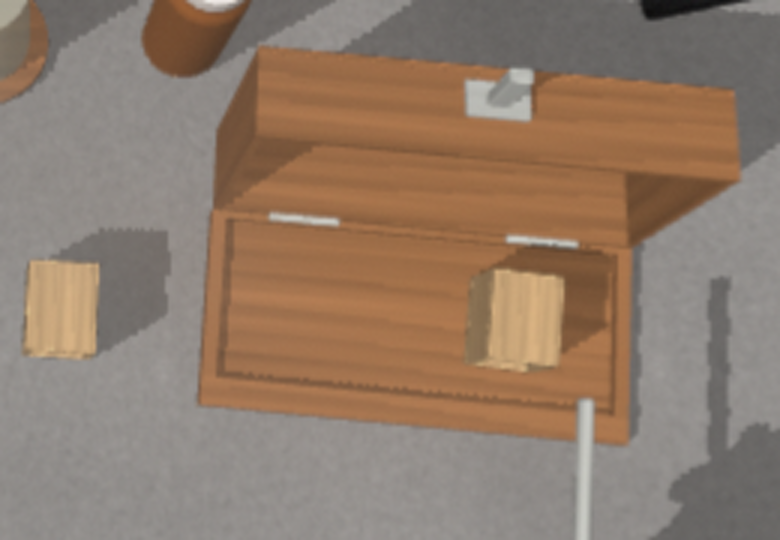

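Call:
apply_moves --pt "0 0.04 -0.02 0 -1" --pt "0 0.08 -0.02 0 -1" --pt "0 0.12 -0.02 -0.01 -1" --pt "0 0.16 -0.02 -0.02 -1" --pt "0 0.2 -0.02 -0.037 -1" --pt "0.02 0.24 -0.02 -0.037 -1" --pt "0.04 0.28 -0.02 -0.037 -1" --pt "0.07 0.305 -0.02 -0.037 -1" --pt "0.09 0.305 -0.02 -0.037 -1" --pt "0.107 0.305 -0.02 -0.037 -1" --pt "0.107 0.305 -0.02 -0.037 -1" --pt "0.107 0.305 -0.02 -0.037 -1"

```text
time: 29.9
ee_pos: [0.3569, -0.0055, 0.0141]
tcp_rot: [119.9, 89.6, 116.2]
wrist_force: [0.8, 0.8, -0.9]
opening: 0.0166
```

```bash
python3 - <<'E'
from meas import *
o=bot.get_obs();c,S=rings();print(o["time"],o["ee_pos"],o["q"].round(1));rodline(o)
C=np.array([.594,-.023]);u=np.array([np.cos(np.radians(3.7)),-np.sin(np.radians(3.7))])
print(go(o,[*(C-.235*u),.0135],86.3));print(go(o,[*(C-.085*u),.0135],86.3))
E
```

```text
blob [148, 177, 66, 18, 656] (array([732.1, 327.8]), array([ 35.7, 135.3]), 0.4, 656)
blob [338, 237, 25, 31, 707] (array([594.1, -22.9]), array([48.2, 62.3]), 86.4, 707)
blob [490, 240, 28, 33, 791] (array([ 584.1, -337.3]), array([49.8, 62.5]), 82.1, 791)
[([482, 240, 516, 277], 0.72)]
29.9 [ 0.35685065 -0.00552664  0.01414732] [ -1.2 -20.9 -37.   74.1   0.4   2.5]
top 301 yaw off deg -0.05 lat@tip mm -1.5 pitch 0.18 axis h at .06,.177 mm [17.7 18.1] maxa 0.175
scene 172 yaw off deg -0.06 lat@tip mm 2.4 pitch -0.15 axis h at .06,.177 mm [15.7 15.4] maxa 0.18
shift [0.0006, -0.0021, 0.0028] roll -0.000 (jaw now 86.3, tilt 0.42)
shift [0.0001, -0.0021, 0.1528] roll -0.000 (jaw now 86.3, tilt 0.42)
```

Call:
apply_moves --pt "0 -0.002 0 0 -1" --pt "0 -0.002 0.015 0 -1" --pt "0 -0.002 0.035 0 -1" --pt "0 -0.002 0.055 0 -1" --pt "0 -0.002 0.075 0 -1" --pt "0 -0.002 0.095 0 -1" --pt "0 -0.002 0.115 0 -1" --pt "0 -0.002 0.135 0 -1" --pt "0 -0.002 0.15 0 -1" --pt "0 -0.002 0.153 0 -1" --pt "0 -0.002 0.153 0 -1"

```text
time: 31.25
ee_pos: [0.5103, -0.0178, 0.0149]
tcp_rot: [104.9, 89.6, 101.1]
wrist_force: [0.1, -0.0, -0.6]
opening: 0.0167
```

```bash
python3 - <<'E'
from meas import *
o=bot.get_obs();c,S=rings();print(o["time"],o["ee_pos"],o["wrist_force"])
sc=cams.camera("scene")["frame"];cv2.imwrite("pics/s7.png",cv2.resize(sc[160:280,250:410],(640,480)))
E
```

```text
blob [148, 177, 65, 18, 651] (array([732.1, 329.3]), array([ 35.8, 133.4]), 0.1, 651)
blob [490, 240, 28, 33, 789] (array([ 584. , -337.9]), array([51.1, 62.5]), 82.5, 789)
[([485, 240, 516, 275], 0.57)]
31.25 [ 0.51032965 -0.01781169  0.01487001] [ 0.0780577  -0.00569496 -0.60326002]
```

View pics/s7.png

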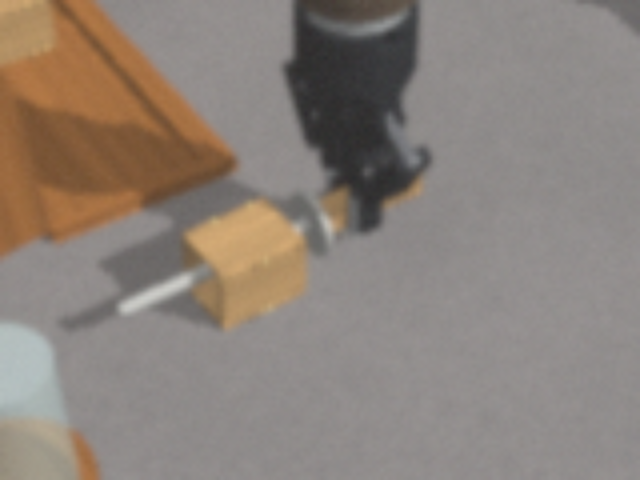

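Rod is through the second ring's bore. Lifting.

Call:
apply_moves --pt "-0.004 0 0 0 -1" --pt "-0.008 0 0 0 -1" --pt "-0.012 0 0 0 -1" --pt "-0.018 0 0 0 -1" --pt "-0.026 0 0 0 -1" --pt "-0.036 0 0 0 -1" --pt "-0.048 0 0 0 -1" --pt "-0.06 0 0 0 -1" --pt "-0.072 0 0 0 -1" --pt "-0.082 0 0 0 -1" --pt "-0.09 0 0 0 -1" --pt "-0.09 0 0 0 -1"

```text
time: 32.65
ee_pos: [0.5105, -0.0183, 0.1064]
tcp_rot: [85.3, 89.6, 81.6]
wrist_force: [0.8, -0.2, -1.9]
opening: 0.0164
```

```bash
python3 - <<'E'
from meas import *
o=bot.get_obs();ringon(o);print(o["time"],o["ee_pos"],o["wrist_force"],go(o,[.4503,-.2037,.105],84.2))
E
```

```text
ring not on rod 0
32.65 [ 0.51049872 -0.018273    0.10640754] [ 0.83641777 -0.24847079 -1.90262505] shift [0.0001, -0.189, -0.048] roll 0.036 (jaw now 86.3, tilt 0.38)
```

Weight is on the rod (−1.9 N; the arm hides the top view). Carry to the case.

Call:
apply_moves --pt "0 -0.005 -0.001 0 -1" --pt "0 -0.014 -0.004 0 -1" --pt "0 -0.028 -0.008 0.005 -1" --pt "0 -0.046 -0.012 0.01 -1" --pt "0 -0.068 -0.017 0.015 -1" --pt "0 -0.092 -0.022 0.02 -1" --pt "0 -0.116 -0.028 0.025 -1" --pt "0 -0.14 -0.034 0.03 -1" --pt "0 -0.16 -0.04 0.036 -1" --pt "0 -0.175 -0.045 0.036 -1" --pt "0 -0.185 -0.048 0.036 -1" --pt "0 -0.189 -0.048 0.036 -1"

```text
time: 33.9
ee_pos: [0.4492, -0.2049, 0.1042]
tcp_rot: [98.1, 89.6, 92.2]
wrist_force: [0.6, 0.3, -2.5]
opening: 0.0166
```

```bash
python3 - <<'E'
from meas import *
o=bot.get_obs();ringon(o);print(o["time"],o["ee_pos"],o["wrist_force"],go(o,[.5111,-.2098,.105],84.2))
E
```

```text
ring ahead [0.0544 0.1151] lat [-0.0225  0.0245] 571
33.9 [ 0.44917574 -0.2049443   0.10418821] [ 0.55628192  0.31782905 -2.48943159] shift [-0.0009, 0.0015, 0.0621] roll -0.002 (jaw now 84.1, tilt 0.38)
```

Call:
apply_moves --pt "0 0 0.003 0 -1" --pt "0 0 0.009 0 -1" --pt "0 0 0.018 0 -1" --pt "0 0 0.028 0 -1" --pt "0 0 0.038 0 -1" --pt "0.005 0 0.048 0 -1" --pt "0.015 0 0.056 0 -1" --pt "0.027 0 0.061 0 -1" --pt "0.04 0 0.063 0 -1" --pt "0.05 0 0.063 0 -1" --pt "0.05 0 0.063 0 -1"

```text
time: 35.05
ee_pos: [0.5109, -0.2105, 0.0519]
tcp_rot: [118.9, 89.5, 113.0]
wrist_force: [-0.2, 0.3, -1.5]
opening: 0.0161
```

Call:
apply_moves --pt "0.008 0 0 0 -1" --pt "0.016 0 0 0 -1" --pt "0.022 0 0 0 -1" --pt "0.025 0 0 0 -1" --pt "0.028 0 0 0 -1" --pt "0.03 0 0 0 -1" --pt "0.03 0 0 0 -1" --pt "0.03 0 0 0 -1"

```text
time: 35.85
ee_pos: [0.5109, -0.2103, 0.0221]
tcp_rot: [116.9, 89.5, 111.0]
wrist_force: [0.8, -0.3, -1.3]
opening: 0.0167
```

```bash
python3 - <<'E'
from meas import *
o=bot.get_obs();ringon(o);print(o["time"],o["ee_pos"],o["wrist_force"],go(o,[.5111,-.2098,.022],84.2))
E
```

```text
ring ahead [0.0522 0.1145] lat [-0.0255  0.0238] 504
35.85 [ 0.51091578 -0.21031631  0.02212273] [ 0.82355931 -0.28229134 -1.28757904] shift [0.0001, 0.0005, 0.0001] roll -0.001 (jaw now 84.1, tilt 0.47)
```

Call:
apply_moves --pt "0 0 -0.01 0 -1" --pt "0 0 -0.025 0 -1" --pt "0 0 -0.04 0 -1" --pt "0 0 -0.055 0 -1" --pt "0 0 -0.07 0 -1" --pt "0 0 -0.085 0 -1" --pt "0 0 -0.1 0 -1" --pt "0 0 -0.115 0 -1" --pt "0 0 -0.13 0 -1" --pt "0 0 -0.145 0 -1" --pt "-0.02 0 -0.15 0 -1" --pt "-0.06 0 -0.15 0 -1"

```text
time: 37.1
ee_pos: [0.359, -0.1943, 0.0811]
tcp_rot: [132.2, 89.3, 126.3]
wrist_force: [1.0, -1.6, 0.0]
opening: 0.0166
```

```bash
python3 - <<'E'
from meas import *
o=bot.get_obs();c,S=rings();print(o["time"],o["ee_pos"],o["wrist_force"])
print(go(o,[.48,.3902,.13],79.8))
E
```

```text
blob [148, 177, 66, 18, 653] (array([732.1, 328.3]), array([136. ,  35.8]), 90.0, 653)
blob [433, 235, 28, 34, 760] (array([ 594.2, -220.3]), array([49.2, 62.3]), 81.0, 760)
blob [490, 240, 28, 33, 789] (array([ 584.1, -337.5]), array([50.7, 62.6]), 82.6, 789)
[([485, 240, 517, 276], 0.72), ([485, 238, 517, 276], 0.71)]
37.1 [ 0.3590288  -0.19431987  0.08108606] [ 0.95775338 -1.56988771  0.02762957]
shift [-0.0441, 0.5943, 0.0598] roll 0.075 (jaw now 84.1, tilt 0.70)
```

Call:
apply_moves --pt "-0.02 0.04 0.01 0 -1" --pt "-0.04 0.09 0.02 0.01 -1" --pt "-0.044 0.14 0.02 0.02 -1" --pt "-0.044 0.19 0.03 0.03 -1" --pt "-0.044 0.24 0.03 0.04 -1" --pt "-0.044 0.29 0.04 0.05 -1" --pt "-0.044 0.34 0.04 0.06 -1" --pt "-0.044 0.39 0.05 0.07 -1" --pt "-0.044 0.44 0.06 0.075 -1" --pt "-0.044 0.49 0.06 0.075 -1" --pt "-0.044 0.54 0.06 0.075 -1" --pt "-0.044 0.57 0.06 0.075 -1"

```text
time: 38.45
ee_pos: [0.4801, 0.3669, 0.1308]
tcp_rot: [99.2, 89.7, 89.0]
wrist_force: [0.5, 0.2, -0.1]
opening: 0.0163
```

Call:
apply_moves --pt "0 0.02 0 0 -1" --pt "0 0.02 0 0 -1"

```text
time: 38.65
ee_pos: [0.4828, 0.3887, 0.1287]
tcp_rot: [129.6, 89.8, 119.7]
wrist_force: [-0.1, -1.4, -0.6]
opening: 0.0166
```

```bash
python3 - <<'E'
from meas import *
o=bot.get_obs();print(o["time"],o["ee_pos"],o["q"].round(1));rodline(o)
print(go(o,[.48,.3902,.06],79.8),go(o,[.48,.3902,.024],79.8))
E
```

```text
38.65 [0.48276017 0.38869551 0.12867491] [38.7 13.7  8.6 84.9  0.2 48.7]
top 387 yaw off deg -0.05 lat@tip mm -2.7 pitch -0.42 axis h at .06,.177 mm [16.7 15.8] maxa 0.175
scene 322 yaw off deg 0.1 lat@tip mm 0.1 pitch -0.73 axis h at .06,.177 mm [16.4 14.9] maxa 0.178
shift [0.0687, 0.0008, -0.0028] roll 0.004 (jaw now 80.0, tilt 0.23) shift [0.1047, 0.0007, -0.0027] roll 0.004 (jaw now 80.0, tilt 0.23)
```

Call:
apply_moves --pt "0.03 0.001 -0.003 0.004 -1" --pt "0.06 0.001 -0.003 0.004 -1" --pt "0.08 0.001 -0.003 0.004 -1" --pt "0.09 0.001 -0.003 0.004 -1" --pt "0.098 0.001 -0.003 0.004 -1" --pt "0.103 0.001 -0.003 0.004 -1" --pt "0.105 0.001 -0.003 0.004 -1" --pt "0.105 0.001 -0.003 0.004 -1"

```text
time: 39.55
ee_pos: [0.4803, 0.3881, 0.0251]
tcp_rot: [115.1, 89.8, 104.8]
wrist_force: [-0.3, -0.1, -0.9]
opening: 0.0166
```

```bash
python3 - <<'E'
from meas import *
o=bot.get_obs();print(o["time"],o["ee_pos"],o["wrist_force"]);rodline(o)
E
```

```text
39.55 [0.48032032 0.38807187 0.0250982 ] [-0.31194509 -0.05574036 -0.8776221 ]
top 401 yaw off deg 1.35 lat@tip mm 0.3 pitch 0.98 axis h at .06,.177 mm [16.7 18.7] maxa 0.175
scene 399 yaw off deg -0.6 lat@tip mm 0.0 pitch 0.86 axis h at .06,.177 mm [15.4 17.2] maxa 0.179
```

Call:
apply_moves --pt "0.001 0.002 0 0 -1" --pt "0.002 0.002 0 0 -1" --pt "0.002 0.002 0 0 -1" --pt "0.002 0.002 0 0 0" --pt "0.002 0.002 0 0 0" --pt "0.002 0.002 0 0 0" --pt "0.002 0.002 0 0 0" --pt "-0.03 0.002 0 0 0" --pt "-0.08 0.002 0 0 0" --pt "-0.13 0.002 0 0 0" --pt "-0.15 0.002 0 0 0"

```text
time: 40.75
ee_pos: [0.4818, 0.3904, 0.1809]
tcp_rot: [72.1, 89.5, 61.8]
wrist_force: [-0.6, 0.7, 0.1]
opening: 0.0427
```

```bash
python3 - <<'E'
from meas import *
o=bot.get_obs();c=cams.camera("wrist");cv2.imwrite("pics/w8.png",c["frame"])
print(o["time"],o["ee_pos"],o["q"].round(1))
S=cloud(c,o).reshape(-1,3)
b=(abs(S[:,0]-.53)<.15)&(abs(S[:,1]-.385)<.06)
m=b&(S[:,2]>.054)&(S[:,2]<.068);print("collar",rect(S[m]),S[m].mean(0))
print(go(o,[.60,-.277,.26],84.2))
E
```

```text
40.75 [0.48177167 0.39040458 0.1808663 ] [38.9 13.5 14.1 90.2  0.2 49.2]
collar (array([513.6, 383.2]), array([35.5,  5.8]), 79.6, 396) [0.51301638 0.3838956  0.05874916]
shift [-0.0838, -0.6348, 0.236] roll -0.079 (jaw now 79.7, tilt 0.50)
```

View pics/w8.png

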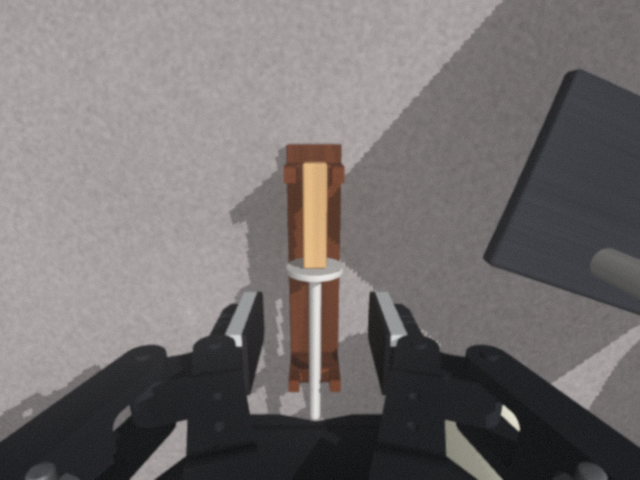

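Rod lies as it did before (collar within ~1.5 mm). Now to the lid tab.

Call:
apply_moves --pt "-0.05 -0.04 0 0 0" --pt "-0.08 -0.09 0.02 -0.02 0" --pt "-0.084 -0.14 0.04 -0.04 0" --pt "-0.084 -0.19 0.05 -0.06 0" --pt "-0.084 -0.24 0.06 -0.079 0" --pt "-0.084 -0.29 0.07 -0.079 0" --pt "-0.084 -0.34 0.08 -0.079 0" --pt "-0.084 -0.39 0.1 -0.079 0" --pt "-0.084 -0.44 0.13 -0.079 0" --pt "-0.084 -0.49 0.16 -0.079 0" --pt "-0.084 -0.54 0.19 -0.079 0" --pt "-0.084 -0.59 0.22 -0.079 0"

```text
time: 42.0
ee_pos: [0.569, -0.1674, 0.2618]
tcp_rot: [62.2, 89.4, 56.4]
wrist_force: [1.8, 0.4, -0.2]
opening: 0.0429
```

```bash
python3 - <<'E'
from meas import *
o=bot.get_obs();print(o["time"],o["ee_pos"],o["q"].round(1));print(go(o,[.7115,-.2895,.25],84.2))
E
```

```text
42.0 [ 0.56904848 -0.16744838  0.26177639] [-16.7  11.8  21.1  99.2   0.6 -10.9]
shift [0.0115, -0.1072, 0.154] roll 0.000 (jaw now 84.2, tilt 0.62)
```

Call:
apply_moves --pt "0 -0.03 0.03 0 0" --pt "0 -0.06 0.07 0 0" --pt "0 -0.09 0.11 0 0" --pt "0 -0.107 0.14 0 0" --pt "0.01 -0.107 0.154 0 0" --pt "0.01 -0.107 0.154 0 0" --pt "0.01 -0.107 0.154 0 0"

```text
time: 42.7
ee_pos: [0.7118, -0.2895, 0.2484]
tcp_rot: [83.3, 89.4, 77.5]
wrist_force: [-1.3, 0.3, -0.8]
opening: 0.0424
```

```bash
python3 - <<'E'
from meas import *
o=bot.get_obs();print(o["time"],o["ee_pos"],o["q"].round(1));print(go(o,[.7120,-.2890,.161],84.2))
a=cams.camera("top");S=cloud(a);X=pick(S,(480,165,520,195),.13,.22);h=X[X[:,2]>.165];print("tab",h.mean(0),h.min(0),h.max(0))
b=cams.camera("wrist")["frame"];cv2.imwrite("pics/w9.png",np.hstack([cv2.resize(a["frame"][130:250,420:580],(400,300)),cv2.resize(b,(400,300))]))
E
```

```text
42.7 [ 0.71178668 -0.28947458  0.24843103] [-22.4  45.4  66.9 111.5   0.6 -16.6]
shift [0.0874, -0.0004, 0.0001] roll -0.000 (jaw now 84.2, tilt 0.62)
tab [ 0.71070398 -0.28790261  0.17983991] [ 0.70532427 -0.29628917  0.16503139] [ 0.71711387 -0.28177196  0.18990124]
```

View pics/w9.png

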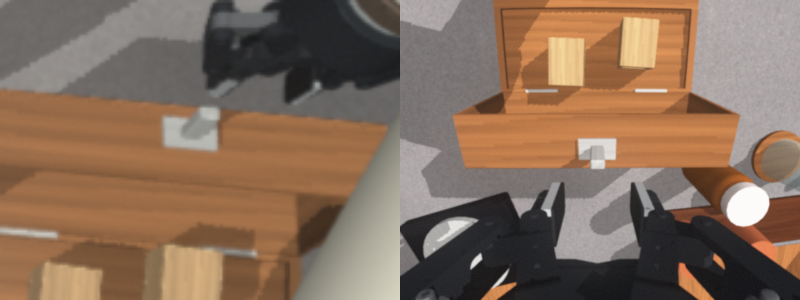

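Call:
apply_moves --pt "0.04 0.001 0 0 0" --pt "0.08 0.001 0 0 0" --pt "0.087 0.001 0 0 0" --pt "0.087 0.001 0 0 0" --pt "0.087 0.001 0 0 -1" --pt "0.087 0.001 0 0 -1" --pt "0.087 0.001 0 0 -1" --pt "0.087 0.001 0 0 -1" --pt "0.087 0.001 0 0 -1" --pt "0.087 0.001 0 0 -1" --newtons 25

```text
time: 43.8
ee_pos: [0.7132, -0.2886, 0.1713]
tcp_rot: [23.5, 89.1, 17.6]
wrist_force: [-1.3, -2.8, 10.5]
opening: 0.013
```

```bash
python3 - <<'E'
from meas import *
o=bot.get_obs();print(o["time"],o["ee_pos"],o["q"].round(1),o["wrist_force"],o["torque"]);print(go(o,[.7120,-.2890,.161],84.2))
a=cams.camera("scene");cv2.imwrite("pics/s10.png",cv2.resize(a["frame"][80:230,190:390],(800,600)))
E
```

```text
43.8 [ 0.7131933  -0.28859655  0.17128658] [-22.2  37.5  45.4  97.2   0.5 -16.4] [-1.25375732 -2.75196369 10.5263637 ] [-0.56149621  0.1956445  -0.05195461]
shift [0.0103, -0.0006, -0.0013] roll -0.000 (jaw now 84.2, tilt 0.86)
```

View pics/s10.png

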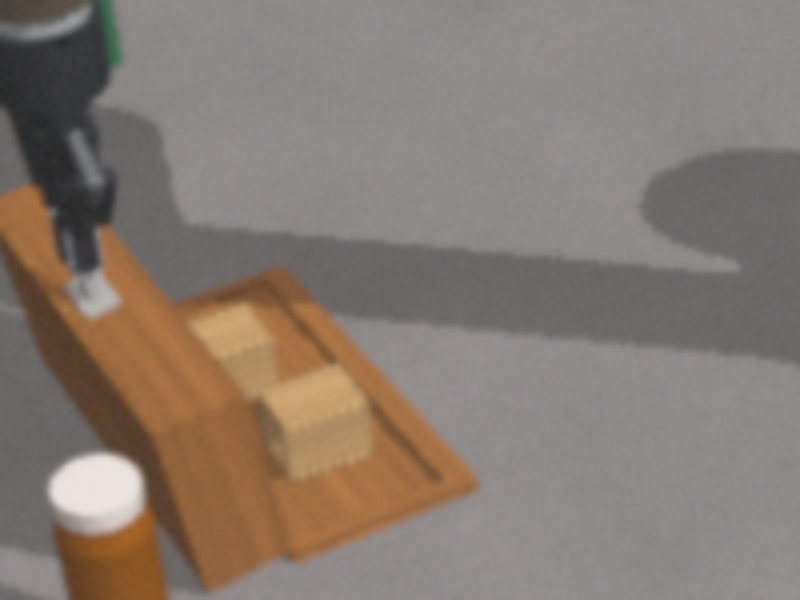

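Call:
apply_moves --pt "0 0 0 0 -0.4" --pt "0 0 0 0 -0.4" --pt "0 0 0 0 -0.4" --pt "0.004 0 -0.001 0 -0.4" --pt "0.008 0 -0.001 0 -0.4" --pt "0.011 0 -0.001 0 -0.4" --pt "0.011 0 -0.001 0 -0.4" --pt "0.011 0 -0.001 0 -0.4"

```text
time: 44.65
ee_pos: [0.7122, -0.2884, 0.1601]
tcp_rot: [24.4, 89.2, 18.6]
wrist_force: [0.3, 0.1, 0.7]
opening: 0.0257
```

Call:
apply_moves --pt "0 0 0 0 -0.7" --pt "0 0 0 0 -1" --pt "0 0 0 0 -1" --pt "0 0 0 0 -1" --pt "0 0 0 0 -1" --pt "0 0 0 0 -1"

```text
time: 45.25
ee_pos: [0.7123, -0.2885, 0.1603]
tcp_rot: [23.1, 89.2, 17.3]
wrist_force: [-1.5, -1.4, 2.4]
opening: 0.0134
```

Call:
apply_moves --pt "-0.005 0 -0.016 0 -1" --pt "-0.008 0 -0.033 0 -1" --pt "-0.01 0 -0.05 0 -1" --pt "-0.01 0 -0.067 0 -1" --pt "-0.008 0 -0.084 0 -1" --pt "-0.005 0 -0.101 0 -1" --pt "0 0 -0.118 0 -1" --pt "0.007 0 -0.134 0 -1" --pt "0.015 0 -0.149 0 -1" --pt "0.025 0 -0.163 0 -1" --pt "0.036 0 -0.176 0 -1" --pt "0.036 0 -0.176 0 -1"

```text
time: 46.45
ee_pos: [0.5354, -0.2705, 0.1218]
tcp_rot: [24.9, 89.3, 19.0]
wrist_force: [-5.6, -0.1, 7.7]
opening: 0.0133
```

Call:
apply_moves --pt "0.012 0 -0.012 0 -1" --pt "0.026 0 -0.023 0 -1" --pt "0.04 0 -0.032 0 -1" --pt "0.056 0 -0.04 0 -1" --pt "0.072 0 -0.046 0 -1" --pt "0.083 0 -0.049 0 -1" --pt "0.09 0 -0.05 0 -1" --pt "0.09 0 -0.05 0 -1" --pt "0.09 0 -0.05 0 -1"

```text
time: 47.35
ee_pos: [0.4846, -0.2653, 0.0304]
tcp_rot: [31.6, 89.5, 25.6]
wrist_force: [-9.9, -3.8, 1.6]
opening: 0.0134
```

Release, then rise clear and back away.

Call:
apply_moves --pt "0 0 0 0 -0.3" --pt "0 0 0 0 -0.3" --pt "0 0 0 0 -0.3" --pt "0 0 0 0 -0.3" --pt "-0.03 0 -0.005 0 -0.3" --pt "-0.08 0 -0.02 0 -0.3" --pt "-0.13 0 -0.06 0 -0.3" --pt "-0.17 0.05 -0.1 0 -0.3" --pt "-0.18 0.1 -0.1 0 -0.3" --pt "-0.18 0.15 -0.1 0 -0.3" --pt "-0.18 0.2 -0.1 0 -0.3" --pt "-0.18 0.2 -0.1 0 -0.3"

```text
time: 48.55
ee_pos: [0.4043, -0.0542, 0.2117]
tcp_rot: [27.9, 89.4, 22.1]
wrist_force: [0.6, -1.3, -0.3]
opening: 0.03
```

```bash
python3 - <<'E'
from meas import *
o=bot.get_obs();print(o["time"],o["ee_pos"],o["wrist_force"])
c=cams.camera("top");S=cloud(c);s=cams.camera("scene");cv2.imwrite("pics/f.png",cv2.resize(np.hstack([c["frame"][100:350,110:590],s["frame"][110:360,180:520]]),(800,244)))
X=pick(S,(390,205,560,310),.06,.09);print("lid",rect(X),np.percentile(X[:,2],[5,50,95]))
X0=pick(cloud(np.load("top.npz")),(390,205,560,310),.06,.09);print("lid0",rect(X0),np.percentile(X0[:,2],[5,50,95]))
for n in("rod_grip","coaster","tumbler","funnel","syrup"):
    print(n,[(np.round(d["rect"]).astype(int).tolist(),round(d["confidence"],2)) for d in cams.spot_in(n,"scene")][:2])
E
```

```text
48.55 [ 0.40433359 -0.05415283  0.21165634] [ 0.63156709 -1.26311059 -0.31930512]
lid (array([ 582.2, -277.1]), array([302.1, 143.2]), 84.2, 10664) [0.07214996 0.07505545 0.07766618]
lid0 (array([ 567.7, -275.9]), array([302.7, 172.7]), 84.3, 10691) [0.07215127 0.07499649 0.07765809]
rod_grip [([400, 290, 486, 336], 0.66)]
coaster [([230, 272, 274, 297], 0.51)]
tumbler [([233, 240, 270, 293], 0.65), ([273, 293, 312, 338], 0.42)]
funnel [([272, 295, 309, 338], 0.66)]
syrup [([202, 192, 239, 254], 0.58)]
```

View pics/f.png

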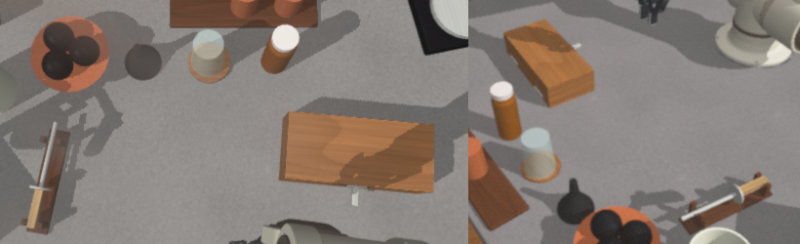

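Lid shut at the same height as at the start, rod on its rest, counter clear of rings and bystanders in place.

```bash
python3 -c "
from workcell import bot
print(bot.job_done())"
```

```text
the job is handed in; nothing more can be done
None
```

The job is done and handed in at about 49 s of the 210 s. I opened the lid to its stop. I then carried both rings present (two this time) on the threaded rod into the tray. After that I laid the rod back on its rest and shut the lid gently by its tab. The rod went back before the lid was shut, because the gripper had to be free to hold the tab.

**Last checks**
- **Rings:** the last view before closing showed both inside the rim, one turned slightly. They could not be seen once the lid was shut.
- **Lid:** its top is at the same height as at the start (median 75 mm), so it is fully shut.
- **Rod:** the collar is within about 1.5 mm of where it first lay, at the same angle.
- **Bystanders:** the coaster, tumbler, funnel and syrup show at their starting places in the scene camera, to within a few pixels.

**What went wrong on the way, all corrected**
- **Wrist limit:** the last joint ran into its range limit once while the gripper was empty. That tilted the tool 3.6°, and I unwound it before picking up the rod.
- **First tab grip for closing:** closing the fingers pushed the hand up about 10 mm (10 N), so I let go and gripped again lower.
- **Ring check:** the depth check twice reported no ring on the rod because the arm hid it from the top camera. The first time, the pictures showed it was still there. The second time, I relied on the weight on the wrist, and a check at the tray then showed it.

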